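Close up the day's sample tub

TASK

Close up the white tub of roast samples: take the hand stamp that was left in it out and stand it on its ink pad, put every sample can into the tub in a single layer (none riding on another, so that all sit below the fill line), then put the lid on so that it sits fully home, flat on the rim all round, and swing the tub's two side clips shut over its edge. Leave the clipboard, the bowl and the scale where they are.

Things in the scene. Friction and masses are not known exactly. Their poses are not given: they have to be found in the camera images.
- tub: open white plastic tub, stands fast on the bench. Outside 268 x 192 mm over its rim roll (256 x 180 lower down), long along its own x; inside 246 (x) by 170 mm (y), floor 4 mm thick, walls 5 mm, rim top 84 mm above the bench. A fill line is moulded 66 mm above the bench on the inner walls; the seated lid reaches down to 70 mm. Room for two rows of three cans. Origin: centre of its underside, z up
- clip_left (a joint): grey lid clip at the middle of the tub's long side at its +y: a plate 60 mm wide (along the tub's x), 4 thick, 40 high, on a stiff hinge along the tub's x, 106 mm from the tub's centre line and 62 mm above the bench. 0 rad = upright, shut; grows as it leans outward, at most 1.3; starts at 0.55 to 0.85 and stays where it is left. About 1 N on its upper edge, inward and up along its arc, swings it
- clip_left_tip (a point): middle of the upper edge (a round bead, 8 mm thick) of that clip, 40 mm from its hinge. The clip's hook reaches 14 mm inward, 30 to 34 mm above the hinge, and shut it lies 2 mm above a seated lid's flange: the clip shuts only over a seated lid, and the lid passes only while both clips lean out by 0.5 rad or more
- clip_right (a joint): the same clip, mirrored, on the tub's long side at its -y; 0 rad = upright, shut, growing as it leans outward
- clip_right_tip (a point): middle of the upper edge of that clip, 40 mm from its hinge
- lid: loose white lid, 350 g, 270 (x) by 194 mm (y): a grey plug below, 14 mm deep, that drops into the tub's mouth (lower half 228 x 152 mm, upper half 238 x 162 mm: 4 mm play each side), a flange 6 mm thick that lies on the rim, and a bridge handle on top. Starts lying on the bench on its plug; fits either way round. Origin: centre of the plug's underside, z up; seated, the origin is 70 mm above the tub's origin
- lid_handle (a point): middle of the lid's handle bar, 49 mm above the lid's origin; the bar runs 110 mm along the lid's x, is 18 mm wide (y) and 14 mm high, on two posts; its top is 36 mm above the flange
- stamp: hand stamp with a wooden block 60 (x) by 36 mm (y) by 22 mm high and an upright round handle 24 mm in diameter above it, 92 mm high in all, 120 g; it starts standing on the floor of the tub and sticks up above the rim. Origin: centre of its underside, z up
- pad: ink pad of the stamp, a flat grey tin 124 (x) by 88 mm (y) and 14 mm high with a dark felt top, fixed to the bench. Origin: centre of its underside, z up
- can1: squat aluminium sample can, about 110 g: body 56 mm in diameter and 32 mm high, above it a screw cap 40 mm in diameter and 18 mm high, 50 mm in all. Starts standing on the bench; may be absent. Origin: centre of its underside, z along its axis towards the cap
- can2: squat aluminium sample can, about 110 g: body 56 mm in diameter and 32 mm high, above it a screw cap 40 mm in diameter and 18 mm high, 50 mm in all. Starts standing on the bench; may be absent. Origin: centre of its underside, z along its axis towards the cap
- can3: squat aluminium sample can, about 110 g: body 56 mm in diameter and 32 mm high, above it a screw cap 40 mm in diameter and 18 mm high, 50 mm in all. Starts standing on the bench; may be absent. Origin: centre of its underside, z along its axis towards the cap
- can4: squat aluminium sample can, about 110 g: body 56 mm in diameter and 32 mm high, above it a screw cap 40 mm in diameter and 18 mm high, 50 mm in all. Starts standing on the bench; may be absent. Origin: centre of its underside, z along its axis towards the cap
- can5: squat aluminium sample can, about 110 g: body 56 mm in diameter and 32 mm high, above it a screw cap 40 mm in diameter and 18 mm high, 50 mm in all. Starts standing on the bench; may be absent. Origin: centre of its underside, z along its axis towards the cap
- can_low: squat aluminium sample can, about 110 g: body 56 mm in diameter and 32 mm high, above it a screw cap 40 mm in diameter and 18 mm high, 50 mm in all. Starts standing on the floor of the tub, towards one end, with can_top on its cap. Origin: centre of its underside, z along its axis towards the cap
- can_top: squat aluminium sample can, about 110 g: body 56 mm in diameter and 32 mm high, above it a screw cap 40 mm in diameter and 18 mm high, 50 mm in all. Starts standing on the cap of can_low, in the tub, far above the fill line. Origin: centre of its underside, z along its axis towards the cap
- clipboard: clipboard with paper, 150 x 110 mm, its board 5 mm and its clip 13 mm high, beyond the cans, to the right of the ink pad; to be left alone. Origin: centre of its underside
- bowl: white ceramic cupping bowl, 80 mm across, 55 mm high, beyond the tub; to be left alone. Origin: centre of its underside
- scale: flat black scale with a steel pan, 80 x 130 x 25 mm, beyond the tub; to be left alone. Origin: centre of its underside

How it is judged:
On the way, in this order (a step that is already met when the one before it is completed fails the run):
1. every can is in the tub in one layer and the stamp is out of it (x of can1 in the frame of tub between -0.123 and 0.123 m and y of can1 in the frame of tub between -0.085 and 0.085 m and z of can1 in the frame of tub between -0.005 and 0.038 m and x of can2 in the frame of tub between -0.123 and 0.123 m and y of can2 in the frame of tub between -0.085 and 0.085 m and z of can2 in the frame of tub between -0.005 and 0.038 m and x of can3 in the frame of tub between -0.123 and 0.123 m and y of can3 in the frame of tub between -0.085 and 0.085 m and z of can3 in the frame of tub between -0.005 and 0.038 m and x of can4 in the frame of tub between -0.123 and 0.123 m and y of can4 in the frame of tub between -0.085 and 0.085 m and z of can4 in the frame of tub between -0.005 and 0.038 m and x of can5 in the frame of tub between -0.123 and 0.123 m and y of can5 in the frame of tub between -0.085 and 0.085 m and z of can5 in the frame of tub between -0.005 and 0.038 m and x of can_low in the frame of tub between -0.123 and 0.123 m and y of can_low in the frame of tub between -0.085 and 0.085 m and z of can_low in the frame of tub between -0.005 and 0.038 m and x of can_top in the frame of tub between -0.123 and 0.123 m and y of can_top in the frame of tub between -0.085 and 0.085 m and z of can_top in the frame of tub between -0.005 and 0.038 m and (x of stamp in the frame of tub above 0.13 m or x of stamp in the frame of tub below -0.13 m or y of stamp in the frame of tub above 0.092 m or y of stamp in the frame of tub below -0.092 m)), for 0.2 s.
2. the lid is fully home on the tub (x of lid in the frame of tub between -0.012 and 0.012 m and y of lid in the frame of tub between -0.012 and 0.012 m and z of lid in the frame of tub between 0.065 and 0.0735 m and angle between lid's own z axis and vertical below 0.03 rad), for 0.2 s.
3. both clips are closed over the lid (all of step 2 and value of joint each of clip_left, clip_right below 0.12 rad), for 0.2 s.
At the end, for the whole second after the job is handed in: Lid seated (height within 3.5 mm, level within 0.03 rad, centred within 12 mm); both clips under 0.12 rad; every can present inside the tub, underside at most 38 mm above the tub's underside; stamp upright on the pad, its centre within 42 mm (x) and 32 mm (y) of the pad's; all at rest (all of step 3 and x of stamp in the frame of pad between -0.042 and 0.042 m and y of stamp in the frame of pad between -0.032 and 0.032 m and z of stamp in the frame of pad between 0.008 and 0.022 m and angle between stamp's own z axis and vertical below 0.15 rad and x of can1 in the frame of tub between -0.123 and 0.123 m and y of can1 in the frame of tub between -0.085 and 0.085 m and z of can1 in the frame of tub between -0.005 and 0.038 m and x of can2 in the frame of tub between -0.123 and 0.123 m and y of can2 in the frame of tub between -0.085 and 0.085 m and z of can2 in the frame of tub between -0.005 and 0.038 m and x of can3 in the frame of tub between -0.123 and 0.123 m and y of can3 in the frame of tub between -0.085 and 0.085 m and z of can3 in the frame of tub between -0.005 and 0.038 m and x of can4 in the frame of tub between -0.123 and 0.123 m and y of can4 in the frame of tub between -0.085 and 0.085 m and z of can4 in the frame of tub between -0.005 and 0.038 m and x of can5 in the frame of tub between -0.123 and 0.123 m and y of can5 in the frame of tub between -0.085 and 0.085 m and z of can5 in the frame of tub between -0.005 and 0.038 m and x of can_low in the frame of tub between -0.123 and 0.123 m and y of can_low in the frame of tub between -0.085 and 0.085 m and z of can_low in the frame of tub between -0.005 and 0.038 m and x of can_top in the frame of tub between -0.123 and 0.123 m and y of can_top in the frame of tub between -0.085 and 0.085 m and z of can_top in the frame of tub between -0.005 and 0.038 m and linear speed of each of can1, can2, can3, can4, can5, can_low, can_top, lid, stamp below 0.02 m/s); the robot touches nothing.
It fails at once if the clipboard is moved by more than 30 mm (distance of clipboard from where it was at the start of the episode above 0.03 m).
It fails at once if the white bowl is moved by more than 30 mm (distance of bowl from where it was at the start of the episode above 0.03 m).
It fails at once if the weighing scale is moved by more than 30 mm (distance of scale from where it was at the start of the episode above 0.03 m).
Of can1, can2, can3, can4, can5 only 2 to 4 are there at a start; the rules pass over those that are not, and their reading is None.
At some moment in a run one of can1, can2, can3, can4, can5 may be knocked a few centimetres aside while the robot is not near it.
Once in a run the grip may slacken for a moment while it holds something.
It also fails if it takes over 210 s, if anything falls off the work surface, if the arm or the gripper's body presses on something with over 40 N, if the wrist force passes 120 N, or if a joint passes its speed limit or range.

ROBOT

A 6-joint arm with a two-finger parallel gripper is mounted at the origin on the work surface. World frame = base frame: x ahead of the robot, y to its left, z up, the work surface at z = 0. Lengths are in m, angles in rad, forces in N, time in s.
With the tool pointing down it reaches from about 0.425 to 0.925 m from the base axis. Payload 12.5 kg.
Tool frame: the origin (TCP) lies on the centre line of the jaws, within the pads' length; the fingertips stand 17 mm ahead of it and the grasp point (between the pads) lies 2 mm behind it; x points along the fingers, y is the direction in which the jaws open and shut, and the axes are right-handed (so a half turn about x gives the same grasp; the last joint's range is limited). The gripper opens to 85 mm and grips with 20 to 120 N. Pads are 22 mm wide; open, the fingers measure 114 mm over their backs; the gripper's body (76 mm by 85 mm) begins 54 mm behind the grasp point. The pads swing forward as they close: fully open they stand 13 mm farther back than shut.
Start: joints at [1.179, 0.491, 1.559, -0, 1.092, -0.106], TCP at [0.176, 0.6, 0.248] pointing down, gripper open.
Joint ranges: [-3.1, 3.1], [-0.84, 2.19], [0.05, 2.79], [-1.13, 4.28], [0.06, 2.93], [-2.69, 2.69]. Speed limits (rad/s): [2.22, 2.22, 2.79, 3.14, 3.14, 3.14].

INTERFACE

Orientations are given as a unit quaternion [x, y, z, w].
In Python, from workcell import sensors, read_camera, camera_model, finish_job gives the robot as it stands.
- The arm moves only by the shell command python3 -m creep 'ROWS' [OPENING] [FORCE]. ROWS is JSON, a list of rows, each a list of 6 numbers: the shift along the world's x, y, z in mm, then the turn, a rotation vector about the world's x, y, z in rad. A call has 1 to 12 rows; each row is the pose to reach, as a shift and turn from the pose commanded when the call began; what a row does not reach only later rows make up. A row lasts 1/12 s, in which the tool goes at most 41.7 mm and 7.16 degrees, less where a joint would pass 70% of its speed; a pose out of reach is approached as far as the arm can. A call with a gripper value outside its range is refused whole. OPENING is the opening in per cent of the stroke, from 0 (shut) to 100 (fully open), set as the call begins (- or left out, the last holds). The fingers move at their own pace and stop on an object; FORCE is the grip in N (left out, the last holds). Time passes only in rows, so rows that repeat a pose let the fingers close. It gives the time, the measured TCP pose, the force and the opening at its end, in the units of the state.
- sensors.sense(): the state, without advancing time (a new reading comes with each control period).
- read_camera(name): name is "scene" or "top" or "wrist"; returns (picture, depth): 400x640x3 uint8, red, green, blue; 400x640 float32, m along the optical axis (not along the pixel's ray), 0 where there is no reading.
- camera_model(name): a dict with "vertical_fov" (degrees; the focal length in pixels is half the picture's height over the tangent of half this angle, whatever the lens; pixels are square), "cx", "cy" (the principal point, pixels), "rvec" (rotation vector, rad) and "tvec" (3), from world to camera coordinates, as OpenCV has them. Camera axes: x right, y down, z forward; pixel columns grow to the right and rows downward; lengths in m; the calibration is good to about 2 mm. A picture is of the moment at which its call begins: read the wrist's pose just before it. camera_model takes no time and is no camera call; for the wrist camera it gives the pose at the moment of the call.
- finish_job(): hands the job in, once; it reports no verdict.
The state is a dict: "time_s": time; "joint_positions": joint angles; "dq": joint speeds; "effort": joint torques, N m; "tool_pos": TCP position; "tool_rot": TCP orientation; "contact_force": force on the tool from outside, world axes, zero at the start; "ft_torque": the same for the moment, N m; "opening": finger opening in m.
Only numpy, scipy, OpenCV 4.12 (cv2) and the standard library are available. Lean on these libraries where they do the work, as an engineer would, in place of code of your own. Each camera call takes 0.05 s, during which the arm holds its last target.

## Working session

There is one attempt and no reset: what is moved stays moved. The work goes in short steps, Python scripts to look and compute and a shell command to move; the robot and the scene stay as the last step left them, time stands still between calls to the robot, and variables do not carry over. Pictures are saved under pics/ and viewed, and the job is handed in when it is done.

```bash
ls; mkdir -p pics
cat > h.py <<'E'
import numpy as np, cv2
from workcell import sensors, read_camera, camera_model, finish_job
from scipy.spatial.transform import Rotation as R
def snap(name,out):
    s=sensors.sense(); m=camera_model(name); p,d=read_camera(name)
    cv2.imwrite('pics/'+out+'.png',p[:,:,::-1]); np.savez('pics/'+out+'.npz',p=p,d=d,**{k:np.array(v) for k,v in m.items()})
    return s
def load(out):
    return np.load('pics/'+out+'.npz')
def W(z,u,v,depth=None,plane=None):
    f=200/np.tan(np.radians(float(z['vertical_fov']))/2)
    Rm=cv2.Rodrigues(z['rvec'].astype(float))[0]; t=z['tvec'].astype(float).ravel()
    r=np.array([(u-float(z['cx']))/f,(v-float(z['cy']))/f,1.])
    c=-Rm.T@t; dr=Rm.T@r
    if plane is not None: return c+dr*(plane-c[2])/dr[2]
    if depth is None: depth=np.median(z['d'][int(v)-1:int(v)+2,int(u)-1:int(u)+2])
    return c+dr*depth
def cloud(z):
    f=200/np.tan(np.radians(float(z['vertical_fov']))/2)
    Rm=cv2.Rodrigues(z['rvec'].astype(float))[0]; t=z['tvec'].astype(float).ravel()
    v,u=np.mgrid[0:400,0:640]; d=z['d']
    P=np.stack([(u-float(z['cx']))/f*d,(v-float(z['cy']))/f*d,d],-1)
    return (P-t)@Rm
E
python3 - <<'E'
from h import *
s=snap('top','top0'); snap('scene','scene0'); snap('wrist','wrist0')
print(s); 
for n in ('top','scene','wrist'): print(camera_model(n))
E
```

```text
pics
{'time_s': 0.0, 'joint_positions': array([ 1.17939363e+00,  4.91542468e-01,  1.55944823e+00,  1.24388884e-05,
        1.09170318e+00, -1.05592790e-01]), 'dq': array([ 0.00029273, -0.00130569,  0.00017246,  0.00200814, -0.00108823,
       -0.00025533]), 'effort': array([-1.03094288e-03, -6.18478918e+01, -2.61564195e+01, -2.16647709e-04,
        4.33140391e-03,  2.33146255e-05]), 'tool_pos': array([0.17610087, 0.5994616 , 0.24773877]), 'tool_rot': array([ 0.10033104,  0.699998  , -0.1010839 ,  0.69979892]), 'contact_force': array([-0.39664494, -0.24652861,  0.76258148]), 'ft_torque': array([-0.01192202, -0.01675949,  0.04036264]), 'opening': 0.08555225620863131}
{'vertical_fov': 42.61736723617501, 'cx': 329.91033390470164, 'cy': 209.49396100420327, 'rvec': array([ 2.15684708, -2.19761178,  0.08931043]), 'tvec': array([-0.03693558,  0.58279647,  1.45687814])}
{'vertical_fov': 51.322952687540955, 'cx': 323.6979337771268, 'cy': 190.6206111007831, 'rvec': array([ 2.49471698,  0.65403924, -0.2087673 ]), 'tvec': array([-0.48628536, -0.20743595,  1.43883238])}
{'vertical_fov': 60.232832706682416, 'cx': 322.4336389284932, 'cy': 200.2703240837453, 'rvec': array([-2.32178791, -1.73832849, -0.25310624]), 'tvec': array([-0.62428333, -0.03720588,  0.37762099])}
```

View pics/top0.png

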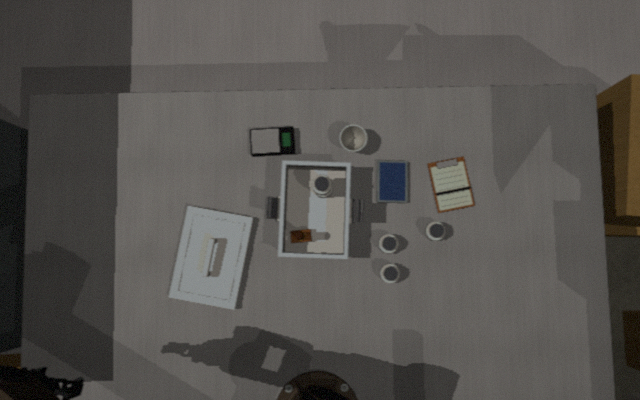

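View pics/scene0.png

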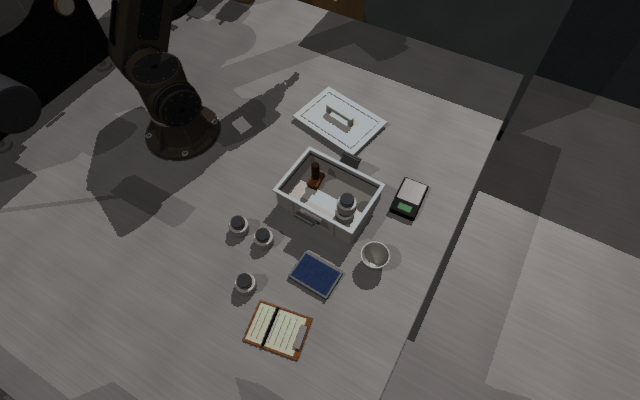

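View pics/wrist0.png

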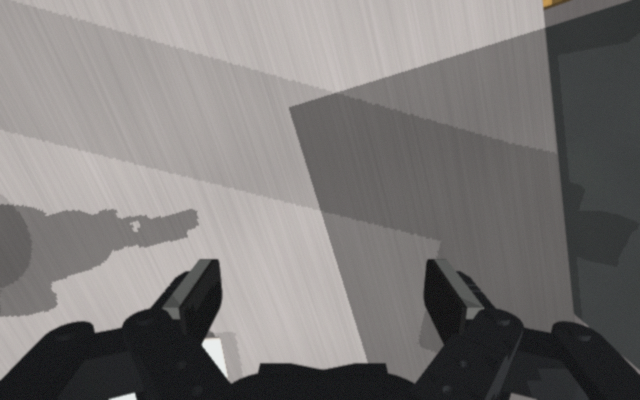

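Run:
```python
from h import *
z=load('top0'); p=z['p'][:,:,::-1]
c=cv2.resize(p[120:320,160:490],None,fx=2.4,fy=2.4,interpolation=cv2.INTER_CUBIC)
c=np.clip(c.astype(float)*1.8,0,255).astype(np.uint8)
cv2.imwrite('pics/top0c.png',c)
C=cloud(z); 
for n,(u,v,h) in dict(topcan=(322,183,.104),canA=(389,241,.05),canB=(391,271,.05),canC=(436,229,.05),stamp=(306,236,.092)).items():
    print(n,C[v,u].round(3),W(z,u,v,plane=h).round(3))
cv2.imwrite('pics/top0h.png',np.clip(C[120:320,160:490,2]*2000,0,255).astype(np.uint8).repeat(2,0).repeat(2,1))
# masks
def comp(lo,hi,x0,x1,y0,y1):
    m=(C[...,2]>lo)&(C[...,2]<hi)&(C[...,0]>x0)&(C[...,0]<x1)&(C[...,1]>y0)&(C[...,1]<y1)
    n,l,st,ce=cv2.connectedComponentsWithStats(m.astype(np.uint8))
    for i in range(1,n):
        if st[i,4]>15:
            P=C[l==i]; r=cv2.minAreaRect((P[:,:2]*1000).astype(np.float32)); print(st[i,4],P.mean(0).round(3),P[:,2].max().round(3),[np.round(a,1) for a in r])
print('high');comp(.02,.2,.3,1.0,-.5,.6)
print('rim');comp(.075,.09,.3,1.0,-.5,.6)
```

```text
topcan [ 0.649 -0.028  0.104] [ 0.649 -0.028  0.104]
canA [ 0.487 -0.213  0.049] [ 0.487 -0.213  0.05 ]
canB [ 0.403 -0.216  0.049] [ 0.403 -0.216  0.05 ]
canC [ 0.519 -0.347  0.051] [ 0.519 -0.347  0.05 ]
stamp [0.506 0.022 0.034] [0.505 0.019 0.092]
high
359 [ 0.792 -0.118  0.041] 0.063 [array([ 784.2, -116.2]), array([78.1, 77.4]), np.float64(73.7)]
987 [0.787 0.122 0.025] 0.035 [array([788., 120.]), array([ 79.8, 129.8]), np.float64(3.4)]
2368 [0.588 0.001 0.077] 0.1 [array([579.8,  -2.4]), array([270.8, 268.2]), np.float64(86.8)]
389 [ 0.644 -0.026  0.086] 0.112 [array([645.9, -25.6]), array([59. , 56.3]), np.float64(88.4)]
3326 [0.452 0.298 0.025] 0.063 [array([452.1, 298.5]), array([193.9, 269. ]), np.float64(78.3)]
308 [ 0.515 -0.344  0.041] 0.058 [array([ 516.1, -346.7]), array([53.9, 55.5]), np.float64(61.9)]
253 [0.508 0.038 0.044] 0.104 [array([508.3,  39.3]), array([35.8, 60.1]), np.float64(5.0)]
309 [ 0.482 -0.21   0.041] 0.059 [array([ 482.5, -211. ]), array([54.3, 55.3]), np.float64(44.4)]
307 [ 0.397 -0.212  0.042] 0.058 [array([ 395.6, -213.9]), array([54.8, 53.7]), np.float64(87.9)]
rim
1268 [ 0.581 -0.002  0.084] 0.09 [array([579.8,  -3.2]), array([192.3, 268.3]), np.float64(86.9)]
135 [ 0.645 -0.025  0.085] 0.09 [array([649.1, -24.6]), array([55. , 54.3]), np.float64(20.6)]
49 [0.58  0.117 0.081] 0.09 [array([586.1, 120.6]), array([18.9, 60.1]), np.float64(85.1)]
40 [ 0.574 -0.132  0.088] 0.09 [array([ 573.5, -132. ]), array([10.7, 55.3]), np.float64(85.5)]
```

View pics/top0c.png

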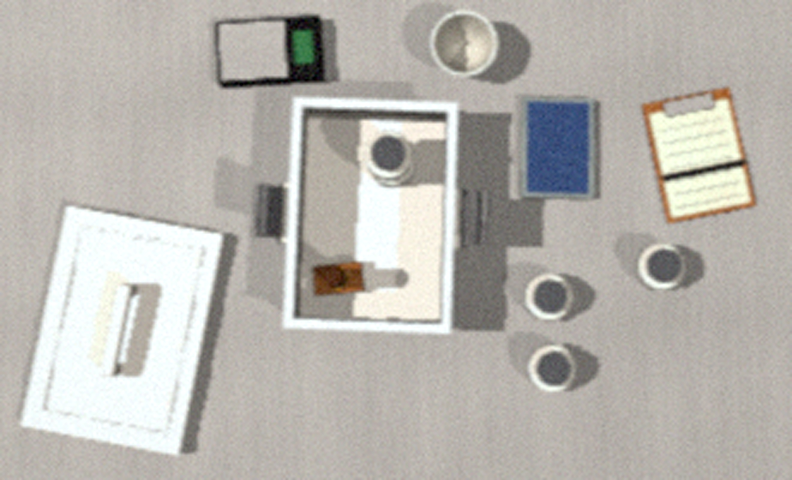

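View pics/top0h.png

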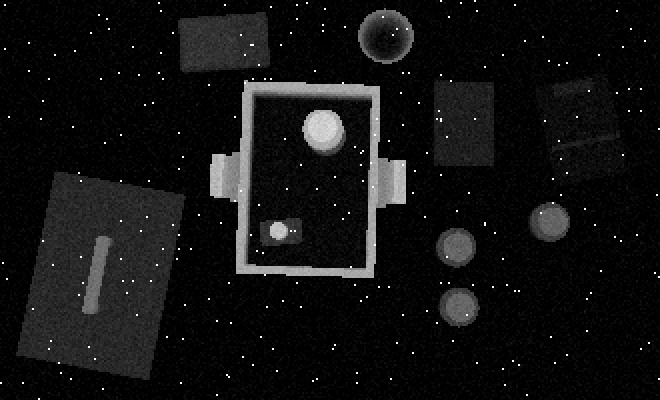

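```bash
cat >> h.py <<'E'
def yaw():
    Rm=R.from_quat(sensors.sense()['tool_rot']).as_matrix()
    return np.degrees(np.arctan2(Rm[1,1],Rm[0,1])), Rm[:,0]
def go(x,y,z,jaw):
    s=sensors.sense(); a,_=yaw(); d=(jaw-a+90)%180-90
    sh=(np.array([x,y,z])-s['tool_pos'])*1000
    print('shift',sh.round(1),'turn z rad',round(np.radians(d),3),'deg',round(d,1),'rows',np.ceil(max(np.linalg.norm(sh)/41.7,abs(d)/7.16)))
TUB=np.array([.580,-.003]); TY=np.radians(-3.1)
def tub(x,y):
    c,s=np.cos(TY),np.sin(TY); return TUB+[c*x-s*y,s*x+c*y]
def intub(p):
    d=np.array(p)[:2]-TUB; c,s=np.cos(TY),np.sin(TY); return np.array([c*d[0]+s*d[1],-s*d[0]+c*d[1]])
E
python3 - <<'E'
from h import *
print(yaw(), sensors.sense()['joint_positions'].round(2))
z=load('top0');C=cloud(z)
# handle of stamp, can_top, pad, by height band with fine region
def reg(lo,hi,x0,x1,y0,y1):
    m=(C[...,2]>lo)&(C[...,2]<hi)&(C[...,0]>x0)&(C[...,0]<x1)&(C[...,1]>y0)&(C[...,1]<y1)
    P=C[m]; r=cv2.minAreaRect((P[:,:2]*1000).astype(np.float32)); print(len(P),P.mean(0).round(4),np.median(P,0).round(4),[np.round(a,1) for a in r])
print('stamp h');reg(.075,.12,.47,.55,0,.08)
print('top cap');reg(.095,.115,.6,.69,-.07,.02)
print('bar');reg(.045,.07,.4,.52,.25,.35)
print('pad');reg(.008,.02,.56,.75,-.3,-.15)
go(.508,.037,.2,87)
for a,b in ((.508,.037),(.646,-.025)): print(intub((a,b)))
E
```

```text
(np.float64(73.6245229975001), array([-3.26688075e-04, -7.82532451e-04, -9.99999640e-01])) [ 1.18  0.49  1.56  0.    1.09 -0.11]
stamp h
60 [0.508  0.039  0.0948] [0.5076 0.0384 0.0954] [array([507.6,  39.5]), array([21.2, 21.3]), np.float64(44.5)]
top cap
172 [ 0.6483 -0.0242  0.1032] [ 0.6485 -0.0246  0.1033] [array([648.3, -24.3]), array([38.9, 39.2]), np.float64(62.3)]
bar
263 [0.4524 0.2981 0.0553] [0.452  0.2979 0.0555] [array([453.3, 298.6]), array([ 19.7, 106.5]), np.float64(78.9)]
pad
1174 [ 0.6619 -0.2288  0.0146] [ 0.6621 -0.2287  0.0147] [array([ 662.1, -227.2]), array([174.1, 145.2]), np.float64(0.9)]
shift [ 331.9 -562.5  -47.9] turn z rad 0.233 deg 13.4 rows 16.0
[-0.07405779  0.03604779]
[ 0.06709315 -0.01839861]
```

```bash
python3 -m creep '[[30,-50,0,0,0,0.02],[54,-84,-5,0,0,0.05],[75,-120,-10,0,0,0.1],[332,-562,-40,0,0,0.233],[332,-562,-40,0,0,0.233],[332,-562,-40,0,0,0.233],[332,-562,-40,0,0,0.233],[332,-562,-40,0,0,0.233],[332,-562,-40,0,0,0.233],[332,-562,-40,0,0,0.233],[332,-562,-40,0,0,0.233],[332,-562,-40,0,0,0.233]]' 60 40; python3 -c "
from h import *
print(yaw()); go(.508,.039,.2,87)"
```

```text
time_s: 1.15
tool_pos: [0.43, 0.171, 0.2177]
tool_rot: [0.019, 0.707, -0.019, 0.707]
contact_force: [0.7, 1.2, 0.4]
opening: 0.0509
(np.float64(86.98124315937254), array([ 1.12854322e-04,  1.18086046e-04, -9.99999987e-01]))
shift [  78.  -132.   -17.7] turn z rad 0.0 deg 0.0 rows 4.0
```

```bash
python3 -m creep '[[39,-66,-9,0,0,0],[78,-132,-18,0,0,0],[78,-132,-18,0,0,0],[78,-132,-18,0,0,0],[78,-132,-18,0,0,0],[78,-132,-18,0,0,0],[78,-132,-18,0,0,0]]'; python3 -c "
from h import *
snap('wrist','w1'); go(.508,.039,.2,87)"
```

```text
time_s: 1.73
tool_pos: [0.507, 0.0412, 0.1996]
tool_rot: [0.019, 0.707, -0.019, 0.707]
contact_force: [-0.9, 0.2, -0.2]
opening: 0.0516
shift [ 1.1 -2.6  0.2] turn z rad -0.0 deg -0.0 rows 1.0
```

View pics/w1.png

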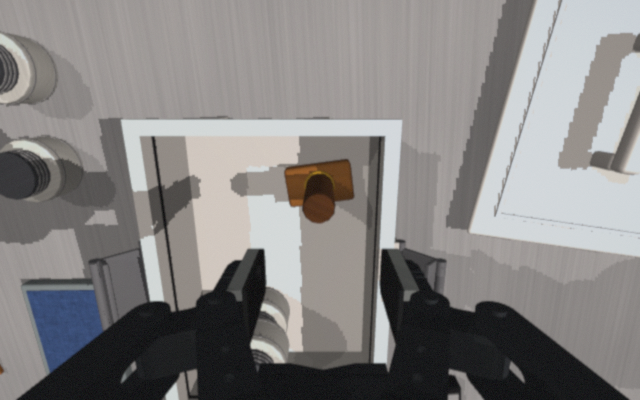

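```bash
python3 -c "
from h import *
z=load('w1');C=cloud(z)
def reg(lo,hi,x0,x1,y0,y1):
    m=(C[...,2]>lo)&(C[...,2]<hi)&(C[...,0]>x0)&(C[...,0]<x1)&(C[...,1]>y0)&(C[...,1]<y1)
    P=C[m]; r=cv2.minAreaRect((P[:,:2]*1000).astype(np.float32)); print(len(P),P.mean(0).round(4),[np.round(a,1) for a in r])
reg(.09,.12,.48,.53,.01,.07)
reg(.02,.04,.46,.56,.0,.085)
"
```

```text
836 [0.5078 0.0375 0.0949] [array([508.6,  37.6]), array([23.2, 22.2]), np.float64(77.1)]
2126 [0.5072 0.0438 0.0264] [array([519.8,  44.5]), array([77.9, 75.2]), np.float64(86.9)]
```

```bash
python3 -m creep '[[1,-3,-35,0,0,0],[1,-3,-70,0,0,0],[1,-3,-100,0,0,0],[1,-3,-120,0,0,0],[1,-3,-130,0,0,0],[1,-3,-130,0,0,0],[1,-3,-130,0,0,0]]' && python3 -m creep '[[0,0,0,0,0,0],[0,0,0,0,0,0],[0,0,0,0,0,0],[0,0,0,0,0,0],[0,0,0,0,0,0],[0,0,0,0,0,0]]' 0 60;  python3 -m creep '[[0,0,15,0,0,0],[0,0,40,0,0,0],[0,0,80,0,0,0],[0,0,120,0,0,0],[0,0,135,0,0,0],[0,0,135,0,0,0]]'; python3 -c "
from h import *
snap('wrist','w2');snap('top','t2');go(.662,-.2285,.2,87); print(sensors.sense()['opening'])"
```

```text
time_s: 2.37
tool_pos: [0.5085, 0.0386, 0.0703]
tool_rot: [0.018, 0.707, -0.018, 0.707]
contact_force: [0.5, -1.1, 0.2]
opening: 0.0512
time_s: 2.87
tool_pos: [0.509, 0.038, 0.0712]
tool_rot: [0.019, 0.706, -0.019, 0.708]
contact_force: [-0.6, 2.3, 7.2]
opening: 0.0228
time_s: 3.37
tool_pos: [0.5097, 0.0379, 0.2093]
tool_rot: [0.019, 0.704, -0.019, 0.71]
contact_force: [0.3, -0.2, -1.8]
opening: 0.0228
shift [ 153.8 -266.4   -5.3] turn z rad 0.001 deg 0.0 rows 8.0
0.022575000045491525
```

View pics/w2.png

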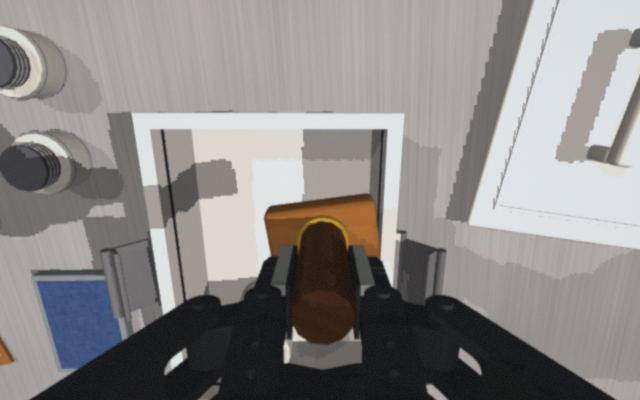

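```bash
python3 -m creep '[[10,-18,0,0,0,0],[30,-52,0,0,0,0],[154,-266,-6,0,0,0],[154,-266,-6,0,0,0],[154,-266,-6,0,0,0],[154,-266,-6,0,0,0],[154,-266,-6,0,0,0],[154,-266,-6,0,0,0],[154,-266,-6,0,0,0],[154,-266,-6,0,0,0],[154,-266,-6,0,0,0],[154,-266,-6,0,0,0]]'; python3 -c "
from h import *
snap('wrist','w3');go(.662,-.2285,.085,87); print(sensors.sense()['opening'])"
```

```text
time_s: 4.47
tool_pos: [0.6619, -0.227, 0.1978]
tool_rot: [0.019, 0.708, -0.018, 0.706]
contact_force: [0.3, 0.0, -1.9]
opening: 0.0228
shift [-1.000e-01 -1.600e+00 -1.133e+02] turn z rad -0.001 deg -0.0 rows 3.0
0.022527754641670967
```

View pics/w3.png

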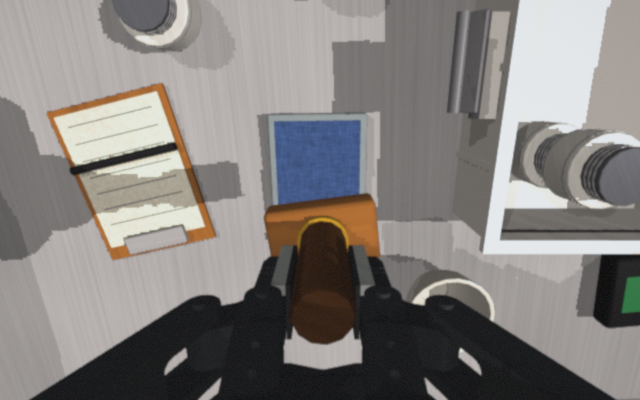

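```bash
python3 -m creep '[[0,-2,-30,0,0,0],[0,-2,-65,0,0,0],[0,-2,-95,0,0,0],[0,-2,-108,0,0,0],[0,-2,-112,0,0,0],[0,-2,-114,0,0,0],[0,-2,-116,0,0,0],[0,-2,-116,0,0,0]]'; python3 -c "
from h import *
print(sensors.sense()['tool_pos'],sensors.sense()['contact_force'])"
```

```text
time_s: 5.18
tool_pos: [0.6631, -0.2302, 0.0843]
tool_rot: [0.018, 0.706, -0.019, 0.708]
contact_force: [-0.1, 0.6, -0.9]
opening: 0.0225
[ 0.66308063 -0.23015726  0.08429934] [-0.10337009  0.60065982 -0.91349032]
```

```bash
python3 -m creep '[[0,0,-1,0,0,0],[0,0,-2,0,0,0],[0,0,-2,0,0,0],[0,0,-2,0,0,0]]'
```

```text
time_s: 5.52
tool_pos: [0.6626, -0.2302, 0.0814]
tool_rot: [0.019, 0.707, -0.019, 0.707]
contact_force: [-1.9, 0.4, 2.4]
opening: 0.0229
```

Contact made; release and rise.

```bash
python3 -m creep '[[0,0,0,0,0,0],[0,0,0,0,0,0],[0,0,0,0,0,0],[0,0,0,0,0,0],[0,0,20,0,0,0],[0,0,55,0,0,0],[0,0,95,0,0,0],[0,0,135,0,0,0],[0,0,150,0,0,0],[0,0,150,0,0,0]]' 60; python3 -c "
from h import *
snap('wrist','w4');snap('top','t4');go(.648,-.0243,.22,87)"
```

```text
time_s: 6.35
tool_pos: [0.6637, -0.2306, 0.236]
tool_rot: [0.018, 0.704, -0.02, 0.709]
contact_force: [-1.2, -0.5, -0.4]
opening: 0.0509
shift [-14.3 205.7 -10.9] turn z rad 0.0 deg 0.0 rows 5.0
```

View pics/w4.png

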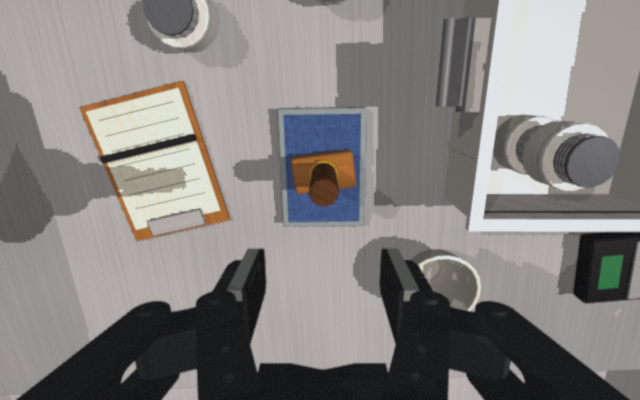

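```bash
python3 -m creep '[[-2,18,0,0,0,0],[-5,55,-2,0,0,0],[-8,95,-5,0,0,0],[-11,135,-8,0,0,0],[-13,175,-11,0,0,0],[-14,206,-11,0,0,0],[-14,206,-11,0,0,0],[-14,206,-11,0,0,0],[-14,206,-11,0,0,0]]' 75; python3 -c "
from h import *
snap('wrist','w5')
z=load('w5');C=cloud(z)
def reg(lo,hi,x0,x1,y0,y1):
    m=(C[...,2]>lo)&(C[...,2]<hi)&(C[...,0]>x0)&(C[...,0]<x1)&(C[...,1]>y0)&(C[...,1]<y1)
    P=C[m]; r=cv2.minAreaRect((P[:,:2]*1000).astype(np.float32)); print(len(P),P.mean(0).round(4),[np.round(a,1) for a in r])
reg(.095,.115,.6,.69,-.07,.02)
go(.648,-.0243,.103,87)"
```

```text
time_s: 7.2
tool_pos: [0.6481, -0.0238, 0.2186]
tool_rot: [0.018, 0.708, -0.018, 0.706]
contact_force: [-0.5, -0.2, 0.6]
opening: 0.0641
2321 [ 0.6481 -0.0262  0.1032] [array([649. , -26.5]), array([39.5, 39.8]), np.float64(55.7)]
shift [  -0.2    0.2 -115.8] turn z rad 0.001 deg 0.0 rows 3.0
```

View pics/w5.png

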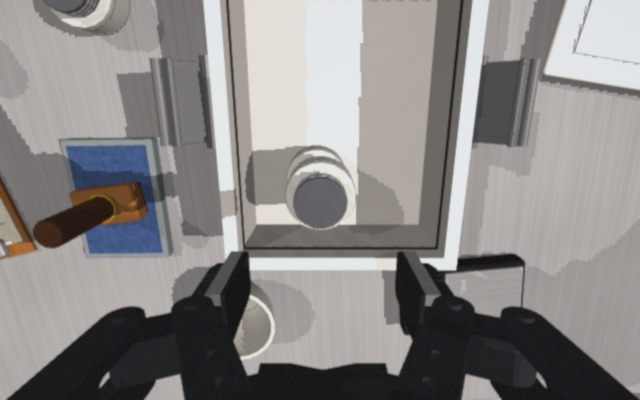

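```bash
python3 -m creep '[[0,-1,-30,0,0,0],[0,-1,-65,0,0,0],[0,-1,-95,0,0,0],[0,-1,-110,0,0,0],[0,-1,-116,0,0,0],[0,-1,-116,0,0,0],[0,-1,-116,0,0,0]]'; python3 -m creep '[[0,0,0,0,0,0],[0,0,0,0,0,0],[0,0,0,0,0,0],[0,0,0,0,0,0],[0,0,0,0,0,0],[0,0,0,0,0,0]]' 0 50;  python3 -m creep '[[0,0,5,0,0,0],[0,0,20,0,0,0],[0,0,50,0,0,0],[0,0,85,0,0,0],[0,0,110,0,0,0],[0,0,110,0,0,0],[0,0,110,0,0,0]]'; python3 -c "
from h import *
snap('wrist','w6')
t=tub(-.005,.037); print(t); go(*t,.2,87)"
```

```text
time_s: 7.83
tool_pos: [0.6488, -0.0259, 0.1043]
tool_rot: [0.019, 0.707, -0.019, 0.707]
contact_force: [0.6, -0.3, -0.5]
opening: 0.0639
time_s: 8.33
tool_pos: [0.6491, -0.0253, 0.1055]
tool_rot: [0.018, 0.706, -0.019, 0.708]
contact_force: [0.6, -0.7, 6.5]
opening: 0.038
time_s: 8.92
tool_pos: [0.6487, -0.025, 0.2157]
tool_rot: [0.019, 0.706, -0.019, 0.708]
contact_force: [0.0, -0.2, -1.3]
opening: 0.0377
[0.57700823 0.03421625]
shift [-71.2  59.2 -14.1] turn z rad 0.0 deg 0.0 rows 3.0
```

View pics/w6.png

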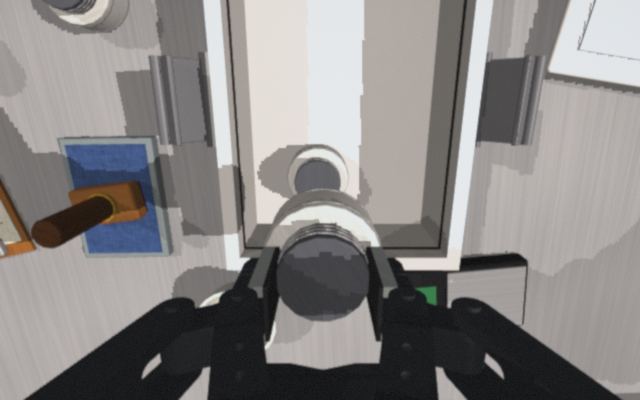

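```bash
python3 -m creep '[[-15,12,-3,0,0,0],[-45,38,-8,0,0,0],[-71,59,-14,0,0,0],[-71,59,-14,0,0,0],[-71,59,-30,0,0,0],[-71,59,-70,0,0,0],[-71,59,-110,0,0,0],[-71,59,-140,0,0,0],[-71,59,-154,0,0,0],[-71,59,-157,0,0,0],[-71,59,-158,0,0,0],[-71,59,-158,0,0,0]]';  python3 -c "
from h import *
C=cloud(load('w6'))
m=(C[...,2]>.046)&(C[...,2]<.06)&(C[...,0]>.6)&(C[...,0]<.69)&(C[...,1]>-.07)&(C[...,1]<.02)
P=C[m]; r=cv2.minAreaRect((P[:,:2]*1000).astype(np.float32)); print(len(P),P.mean(0).round(4),r, intub(P.mean(0)))
go(*tub(-.005,.037),.056,87)"
```

```text
time_s: 9.97
tool_pos: [0.5763, 0.0338, 0.0543]
tool_rot: [0.019, 0.708, -0.019, 0.706]
contact_force: [-0.7, -1.1, 0.4]
opening: 0.0383
1193 [ 0.6406 -0.03    0.0532] ((641.1114501953125, -30.297607421875), (28.94576644897461, 40.318763732910156), 1.0307180881500244) [ 0.06197415 -0.02373276]
shift [0.7 0.4 1.7] turn z rad 0.0 deg 0.0 rows 1.0
```

```bash
python3 -m creep '[[0,0,-1,0,0,0],[0,0,-2,0,0,0],[0,0,-3,0,0,0],[0,0,-3,0,0,0],[0,0,-3,0,0,0]]'
```

```text
time_s: 10.38
tool_pos: [0.5773, 0.0337, 0.0538]
tool_rot: [0.019, 0.707, -0.019, 0.707]
contact_force: [-6.9, -3.5, 20.1]
opening: 0.0384
```

```bash
python3 -m creep '[[0,0,2,0,0,0],[0,0,2,0,0,0],[0,0,2,0,0,0],[0,0,2,0,0,0],[0,0,4,0,0,0],[0,0,20,0,0,0],[0,0,60,0,0,0],[0,0,100,0,0,0],[0,0,140,0,0,0],[0,0,150,0,0,0],[0,0,150,0,0,0]]' 58; python3 -c "
from h import *
snap('top','t7');snap('wrist','w7'); C=cloud(load('t7'))
for x,y in ((.4825,-.211),(.396,-.214),(.516,-.346),(.577,.034),(.647,-.03)):
  m=(C[...,2]>.012)&(C[...,2]<.065)&(np.hypot(C[...,0]-x,C[...,1]-y)<.045)
  P=C[m]; r=cv2.minAreaRect((P[:,:2]*1000).astype(np.float32))if len(P)>9 else 0; print(len(P),r)
go(.396,-.214,.2,87)
"
```

```text
time_s: 11.3
tool_pos: [0.5784, 0.0341, 0.2056]
tool_rot: [0.019, 0.705, -0.019, 0.709]
contact_force: [0.2, 1.2, -0.6]
opening: 0.0493
312 ((480.87457275390625, -210.9552001953125), (54.81351852416992, 54.36483383178711), 88.27117156982422)
312 ((396.7649841308594, -213.10348510742188), (55.167564392089844, 54.90327835083008), 13.552419662475586)
318 ((515.6018676757812, -347.15802001953125), (55.194610595703125, 55.657875061035156), 27.20285987854004)
0 0
185 ((646.077880859375, -40.002464294433594), (55.26899337768555, 30.658302307128906), 2.0099997520446777)
shift [-181.1 -248.    -2. ] turn z rad 0.0 deg 0.0 rows 8.0
```

View pics/w7.png

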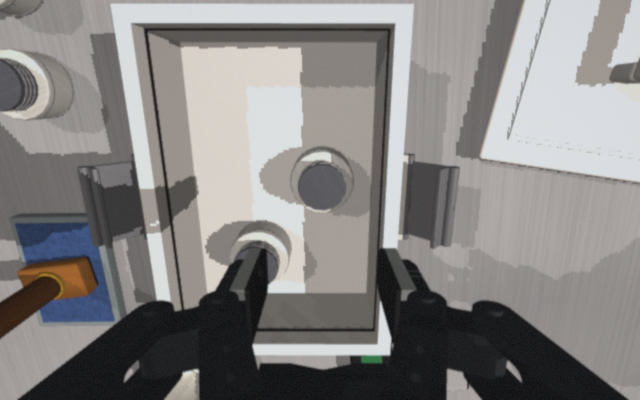

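View pics/t7.png

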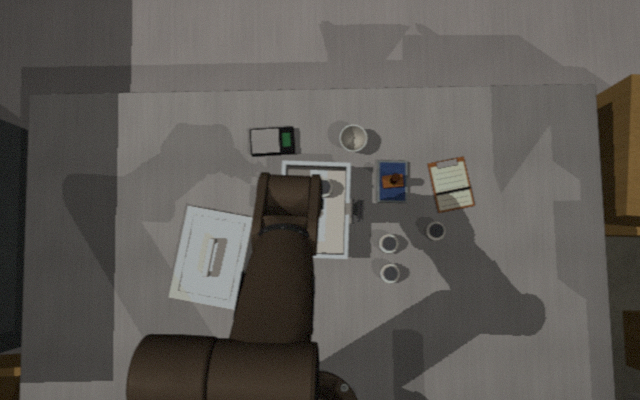

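```bash
cat >> h.py <<'E'
def cap(out,x,y,lo=.044,hi=.062,r=.04):
    C=cloud(load(out)); m=(C[...,2]>lo)&(C[...,2]<hi)&(np.hypot(C[...,0]-x,C[...,1]-y)<r)
    P=C[m]
    if len(P)<9: print('none',len(P)); return
    rr=cv2.minAreaRect((P[:,:2]*1000).astype(np.float32)); print('cap',len(P),P.mean(0).round(4),np.round(rr[0],1),np.round(rr[1],1))
E
python3 -m creep '[[-10,-25,0,0,0,0],[-24,-60,0,0,0,0],[-38,-96,0,0,0,0],[-52,-133,-5,0,0,0],[-67,-170,-10,0,0,0],[-81,-207,-15,0,0,0],[-92,-235,-20,0,0,0],[-96,-245,-25,0,0,0],[-96,-246,-25,0,0,0],[-96,-246,-25,0,0,0]]' 78; python3 -c "
from h import *
snap('wrist','w8'); cap('w8',.484,-.211); cap('t7',.484,-.211); cap('w8',.396,-.213)
go(.484,-.212,.051,87)
"
```

```text
time_s: 12.23
tool_pos: [0.481, -0.2118, 0.1763]
tool_rot: [0.02, 0.708, -0.019, 0.706]
contact_force: [0.1, 0.7, 1.4]
opening: 0.0669
cap 2110 [ 0.4811 -0.2137  0.0493] [ 482.  -213.9] [39.7 39.7]
cap 153 [ 0.4816 -0.2115  0.0503] [ 481.8 -211.5] [38.1 37.8]
cap 2747 [ 0.3974 -0.2154  0.0494] [ 397.3 -215.5] [40.3 40.1]
shift [   2.5   -0.7 -125.8] turn z rad 0.001 deg 0.0 rows 4.0
```

View pics/w8.png

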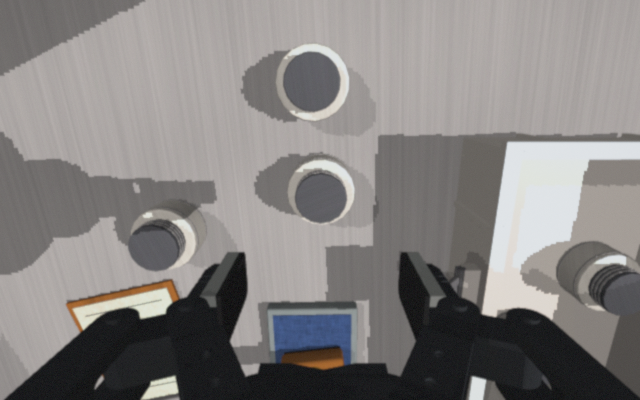

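```bash
python3 -m creep '[[1,-1,-25,0,0,0],[1,-1,-60,0,0,0],[1,-1,-95,0,0,0],[1,-1,-115,0,0,0],[1,-1,-123,0,0,0],[1,-1,-126,0,0,0],[1,-1,-126,0,0,0],[1,-1,-126,0,0,0]]'; python3 -m creep '[[0,0,0,0,0,0],[0,0,0,0,0,0],[0,0,0,0,0,0],[0,0,0,0,0,0],[0,0,0,0,0,0],[0,0,0,0,0,0]]' 0 50;  python3 -m creep '[[0,0,5,0,0,0],[0,0,20,0,0,0],[0,0,50,0,0,0],[0,0,85,0,0,0],[0,0,120,0,0,0],[0,0,150,0,0,0],[0,0,155,0,0,0],[0,0,155,0,0,0]]'; python3 -c "
from h import *
snap('wrist','w9')
go(*tub(-.08,.037),.2,87)"
```

```text
time_s: 12.95
tool_pos: [0.4832, -0.2129, 0.0529]
tool_rot: [0.018, 0.706, -0.019, 0.707]
contact_force: [-0.0, 0.8, -0.5]
opening: 0.0667
time_s: 13.45
tool_pos: [0.4829, -0.2133, 0.0532]
tool_rot: [0.018, 0.706, -0.019, 0.708]
contact_force: [-1.4, 1.5, 11.0]
opening: 0.0382
time_s: 14.12
tool_pos: [0.4829, -0.2134, 0.2092]
tool_rot: [0.018, 0.705, -0.019, 0.708]
contact_force: [-0.0, 0.4, -1.7]
opening: 0.0381
shift [ 19.8 251.4  -7.4] turn z rad 0.001 deg 0.0 rows 7.0
```

View pics/w9.png

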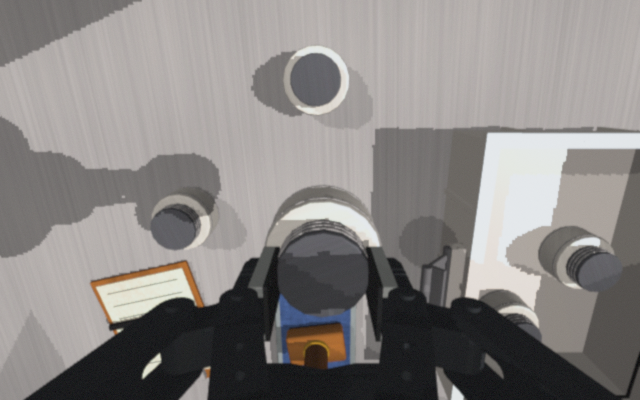

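```bash
python3 -m creep '[[1,15,0,0,0,0],[4,50,0,0,0,0],[7,90,0,0,0,0],[10,130,0,0,0,0],[13,170,0,0,0,0],[17,210,-2,0,0,0],[19,240,-5,0,0,0],[20,251,-8,0,0,0],[20,251,-8,0,0,0],[20,251,-8,0,0,0]]';  python3 -c "
from h import *
go(*tub(-.08,.037),.058,87); print(sensors.sense()['opening'])"
```

```text
time_s: 15.0
tool_pos: [0.502, 0.038, 0.1976]
tool_rot: [0.018, 0.708, -0.018, 0.706]
contact_force: [0.1, -0.6, -1.1]
opening: 0.0377
shift [ 1.000e-01  3.000e-01 -1.396e+02] turn z rad -0.001 deg -0.1 rows 4.0
0.03768150699412537
```

```bash
python3 -m creep '[[0,0,-30,0,0,0],[0,0,-65,0,0,0],[0,0,-100,0,0,0],[0,0,-125,0,0,0],[0,0,-137,0,0,0],[0,0,-140,0,0,0],[0,0,-142,0,0,0],[0,0,-144,0,0,0],[0,0,-145,0,0,0],[0,0,-145,0,0,0]]';  python3 -m creep '[[0,0,1,0,0,0],[0,0,1,0,0,0],[0,0,1,0,0,0],[0,0,1,0,0,0],[0,0,4,0,0,0],[0,0,20,0,0,0],[0,0,60,0,0,0],[0,0,100,0,0,0],[0,0,140,0,0,0],[0,0,150,0,0,0],[0,0,150,0,0,0]]' 58; python3 -c "
from h import *
snap('wrist','w10');cap('w10',.502,.038);cap('w10',.577,.034)
go(.3975,-.214,.18,87)"
```

```text
time_s: 15.83
tool_pos: [0.5017, 0.0364, 0.0559]
tool_rot: [0.019, 0.707, -0.019, 0.707]
contact_force: [-12.6, -0.4, 40.4]
opening: 0.038
time_s: 16.75
tool_pos: [0.5035, 0.0375, 0.2066]
tool_rot: [0.019, 0.705, -0.019, 0.709]
contact_force: [-0.3, -0.4, -0.9]
opening: 0.0493
cap 1825 [0.4991 0.036  0.0532] [500.1  36.1] [39.9 39.7]
cap 1566 [0.5741 0.033  0.0528] [576.1  32.4] [39.6 39.9]
shift [-105.2 -251.6  -24.5] turn z rad 0.001 deg 0.0 rows 7.0
```

View pics/w10.png

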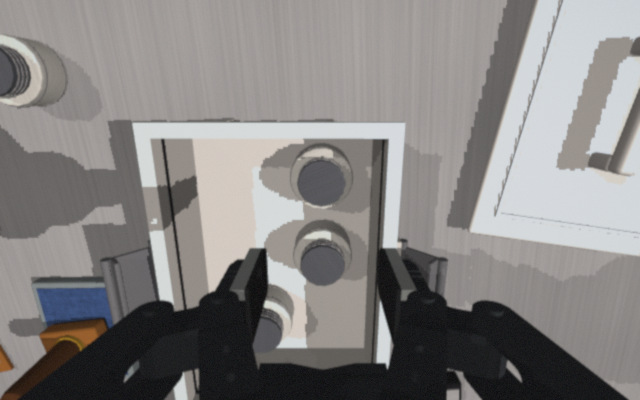

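```bash
python3 -m creep '[[-6,-15,0,0,0,0],[-19,-45,0,0,0,0],[-34,-82,0,0,0,0],[-49,-118,0,0,0,0],[-64,-154,-5,0,0,0],[-80,-190,-10,0,0,0],[-94,-225,-15,0,0,0],[-103,-245,-25,0,0,0],[-106,-251,-26,0,0,0],[-106,-251,-26,0,0,0],[-106,-251,-26,0,0,0]]' 78; python3 -c "
from h import *
snap('wrist','w11'); cap('w11',.397,-.214); cap('w11',.516,-.347)
go(.397,-.2145,.052,87)
"
```

```text
time_s: 17.72
tool_pos: [0.3963, -0.2126, 0.177]
tool_rot: [0.02, 0.707, -0.018, 0.706]
contact_force: [0.6, 0.1, 0.7]
opening: 0.0666
cap 2103 [ 0.3962 -0.2153  0.0493] [ 397.2 -215.2] [39.4 39.2]
none 0
shift [   0.4   -2.3 -125.3] turn z rad 0.0 deg 0.0 rows 4.0
```

View pics/w11.png

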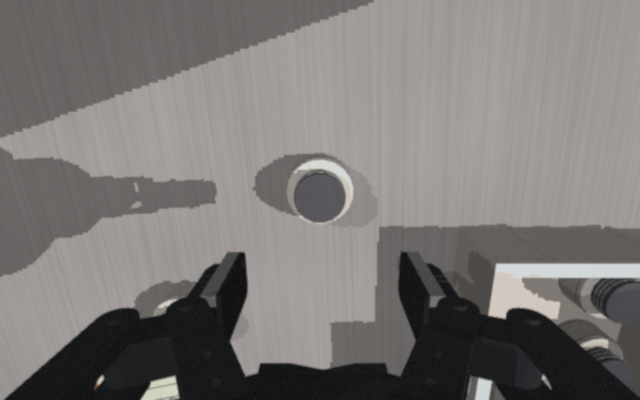

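```bash
python3 -m creep '[[0,-2,-25,0,0,0],[0,-2,-60,0,0,0],[0,-2,-95,0,0,0],[0,-2,-115,0,0,0],[0,-2,-123,0,0,0],[0,-2,-126,0,0,0],[0,-2,-126,0,0,0],[0,-2,-126,0,0,0]]'; python3 -m creep '[[0,0,0,0,0,0],[0,0,0,0,0,0],[0,0,0,0,0,0],[0,0,0,0,0,0],[0,0,0,0,0,0],[0,0,0,0,0,0]]' 0 50;  python3 -m creep '[[0,0,5,0,0,0],[0,0,20,0,0,0],[0,0,50,0,0,0],[0,0,85,0,0,0],[0,0,120,0,0,0],[0,0,150,0,0,0],[0,0,155,0,0,0],[0,0,155,0,0,0]]'; python3 -c "
from h import *
snap('wrist','w12')
go(*tub(-.08,-.037),.2,87)"
```

```text
time_s: 18.43
tool_pos: [0.3971, -0.215, 0.0528]
tool_rot: [0.018, 0.706, -0.019, 0.707]
contact_force: [0.8, -0.6, 0.5]
opening: 0.0665
time_s: 18.93
tool_pos: [0.3968, -0.2153, 0.053]
tool_rot: [0.018, 0.706, -0.019, 0.708]
contact_force: [-0.5, 3.0, 13.0]
opening: 0.038
time_s: 19.6
tool_pos: [0.3968, -0.2154, 0.2088]
tool_rot: [0.018, 0.706, -0.02, 0.708]
contact_force: [-1.1, 0.2, -2.9]
opening: 0.038
shift [101.8 179.4  -7.2] turn z rad 0.0 deg 0.0 rows 5.0
```

View pics/w12.png

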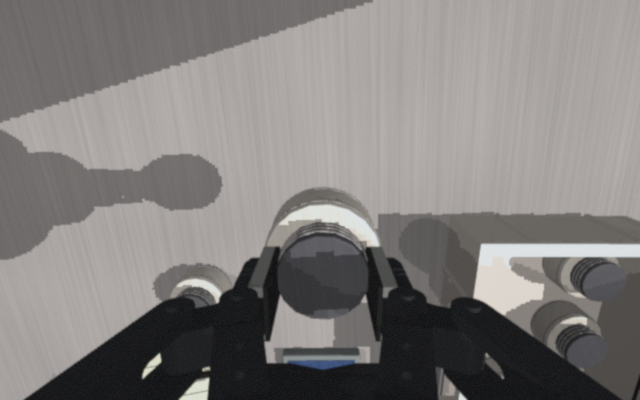

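```bash
python3 -m creep '[[8,15,0,0,0,0],[26,46,0,0,0,0],[46,80,0,0,0,0],[64,114,0,0,0,0],[84,148,0,0,0,0],[98,172,-5,0,0,0],[102,179,-8,0,0,0],[102,179,-8,0,0,0],[102,179,-8,0,0,0]]';  python3 -c "
from h import *
go(*tub(-.08,-.037),.058,87); print(sensors.sense()['opening'])"
```

```text
time_s: 20.4
tool_pos: [0.4977, -0.0361, 0.1973]
tool_rot: [0.018, 0.708, -0.018, 0.706]
contact_force: [-0.3, 0.5, -1.3]
opening: 0.038
shift [   0.4    0.4 -139.3] turn z rad -0.001 deg -0.0 rows 4.0
0.038005734336552355
```

```bash
python3 -m creep '[[1,0,-30,0,0,0],[1,0,-65,0,0,0],[1,0,-100,0,0,0],[1,0,-125,0,0,0],[1,0,-137,0,0,0],[1,0,-140,0,0,0],[1,0,-142,0,0,0],[1,0,-143,0,0,0],[1,0,-143,0,0,0]]';  python3 -m creep '[[0,0,1,0,0,0],[0,0,1,0,0,0],[0,0,1,0,0,0],[0,0,1,0,0,0],[0,0,4,0,0,0],[0,0,20,0,0,0],[0,0,60,0,0,0],[0,0,100,0,0,0],[0,0,140,0,0,0],[0,0,150,0,0,0],[0,0,150,0,0,0]]' 58; python3 -c "
from h import *
snap('wrist','w13');snap('top','t13');cap('w13',.498,-.036);cap('t13',.516,-.347)
go(.516,-.348,.18,87)"
```

```text
time_s: 21.15
tool_pos: [0.4975, -0.0373, 0.0571]
tool_rot: [0.019, 0.708, -0.019, 0.706]
contact_force: [-11.5, -0.5, 22.4]
opening: 0.0378
time_s: 22.07
tool_pos: [0.5004, -0.0363, 0.2089]
tool_rot: [0.018, 0.705, -0.019, 0.709]
contact_force: [-0.7, -0.2, -0.5]
opening: 0.0495
cap 1799 [ 0.4969 -0.0377  0.0532] [497.8 -37.5] [40.  39.4]
cap 157 [ 0.5148 -0.3467  0.0503] [ 514.6 -347.1] [37.6 38. ]
shift [  16.8 -312.   -25.5] turn z rad 0.0 deg 0.0 rows 8.0
```

View pics/w13.png

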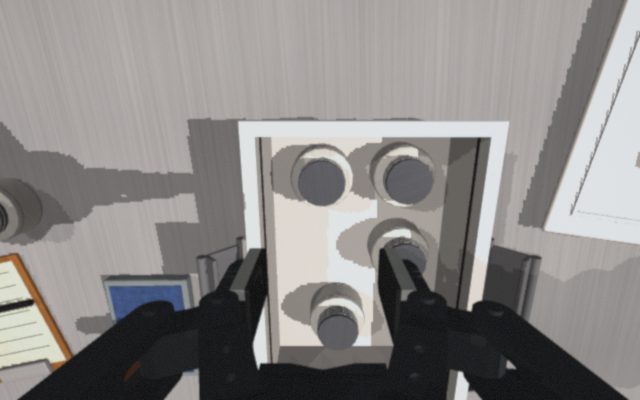

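```bash
python3 -m creep '[[1,-15,0,0,0,0],[3,-50,0,0,0,0],[5,-90,0,0,0,0],[7,-130,0,0,0,0],[9,-170,-5,0,0,0],[11,-210,-10,0,0,0],[13,-250,-15,0,0,0],[15,-285,-25,0,0,0],[15,-305,-26,0,0,0],[15,-311,-26,0,0,0],[15,-311,-26,0,0,0],[15,-311,-26,0,0,0]]' 78; python3 -c "
from h import *
snap('wrist','w14'); cap('w14',.516,-.347)
go(.515,-.3475,.052,87)
"
```

```text
time_s: 23.17
tool_pos: [0.5141, -0.3462, 0.1785]
tool_rot: [0.019, 0.707, -0.018, 0.706]
contact_force: [-0.4, -0.0, -0.2]
opening: 0.0665
cap 2078 [ 0.5151 -0.3496  0.0493] [ 516.  -349.7] [39.6 39.6]
shift [   0.7   -1.8 -127. ] turn z rad -0.0 deg -0.0 rows 4.0
```

View pics/w14.png

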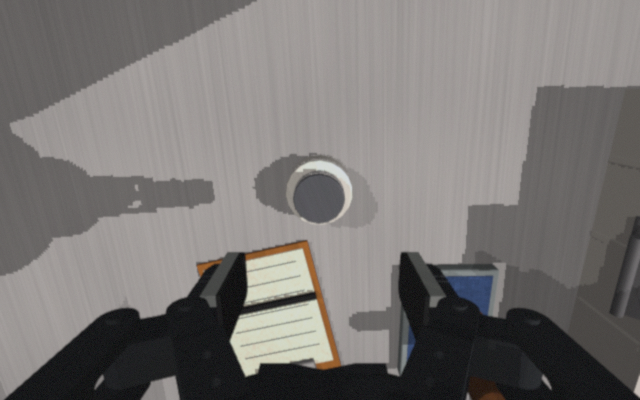

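```bash
python3 -m creep '[[1,-2,-25,0,0,0],[1,-2,-60,0,0,0],[1,-2,-95,0,0,0],[1,-2,-115,0,0,0],[1,-2,-123,0,0,0],[1,-2,-127,0,0,0],[1,-2,-127,0,0,0],[1,-2,-127,0,0,0]]'; python3 -m creep '[[0,0,0,0,0,0],[0,0,0,0,0,0],[0,0,0,0,0,0],[0,0,0,0,0,0],[0,0,0,0,0,0],[0,0,0,0,0,0]]' 0 50;  python3 -m creep '[[0,0,5,0,0,0],[0,0,20,0,0,0],[0,0,50,0,0,0],[0,0,85,0,0,0],[0,0,120,0,0,0],[0,0,150,0,0,0],[0,0,155,0,0,0],[0,0,155,0,0,0]]'; python3 -c "
from h import *
snap('wrist','w15')
go(*tub(-.008,-.041),.2,87)"
```

```text
time_s: 23.88
tool_pos: [0.5162, -0.349, 0.0542]
tool_rot: [0.018, 0.706, -0.019, 0.707]
contact_force: [-0.7, 0.5, 0.1]
opening: 0.0664
time_s: 24.38
tool_pos: [0.5159, -0.3493, 0.0543]
tool_rot: [0.018, 0.706, -0.019, 0.707]
contact_force: [-0.5, 2.0, 8.3]
opening: 0.0378
time_s: 25.05
tool_pos: [0.5159, -0.3495, 0.2105]
tool_rot: [0.018, 0.706, -0.02, 0.708]
contact_force: [-0.1, 0.2, -1.9]
opening: 0.0377
shift [ 54.4 305.5  -8.4] turn z rad 0.001 deg 0.0 rows 8.0
```

View pics/w15.png

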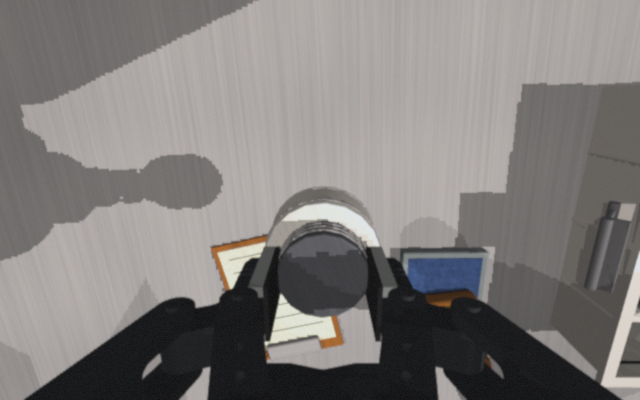

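```bash
python3 -m creep '[[3,15,0,0,0,0],[9,50,0,0,0,0],[16,90,0,0,0,0],[23,130,0,0,0,0],[30,170,0,0,0,0],[37,210,0,0,0,0],[44,250,-2,0,0,0],[51,285,-6,0,0,0],[54,303,-9,0,0,0],[54,305,-9,0,0,0],[54,305,-9,0,0,0],[54,305,-9,0,0,0]]';  python3 -c "
from h import *
go(*tub(-.008,-.041),.058,87); print(sensors.sense()['opening'])"
```

```text
time_s: 26.1
tool_pos: [0.569, -0.0443, 0.1979]
tool_rot: [0.019, 0.707, -0.019, 0.706]
contact_force: [-0.3, -0.5, -1.4]
opening: 0.0381
shift [   0.8    0.8 -139.9] turn z rad 0.0 deg 0.0 rows 4.0
0.038050560528757056
```

```bash
python3 -m creep '[[1,1,-30,0,0,0],[1,1,-65,0,0,0],[1,1,-100,0,0,0],[1,1,-125,0,0,0],[1,1,-137,0,0,0],[1,1,-140,0,0,0],[1,1,-142,0,0,0],[1,1,-142,0,0,0],[1,1,-142,0,0,0]]';  python3 -m creep '[[0,0,0,0,0,0],[0,0,0,0,0,0],[0,0,0,0,0,0],[0,0,0,0,0,0],[0,0,4,0,0,0],[0,0,20,0,0,0],[0,0,60,0,0,0],[0,0,100,0,0,0],[0,0,140,0,0,0],[0,0,150,0,0,0],[0,0,150,0,0,0]]' 58; python3 -c "
from h import *
snap('wrist','w16');cap('w16',.57,-.044)
go(.452,.2983,.2,78.5)"
```

```text
time_s: 26.85
tool_pos: [0.5709, -0.0439, 0.0577]
tool_rot: [0.019, 0.706, -0.019, 0.707]
contact_force: [0.3, 0.2, -1.2]
opening: 0.0377
time_s: 27.77
tool_pos: [0.5715, -0.0432, 0.2105]
tool_rot: [0.018, 0.705, -0.019, 0.709]
contact_force: [0.3, -0.9, -0.3]
opening: 0.0496
cap 1783 [ 0.5684 -0.0438  0.0532] [569.4 -43.9] [39.8 39.7]
shift [-118.7  341.3   -8.1] turn z rad -0.148 deg -8.5 rows 9.0
```

View pics/w16.png

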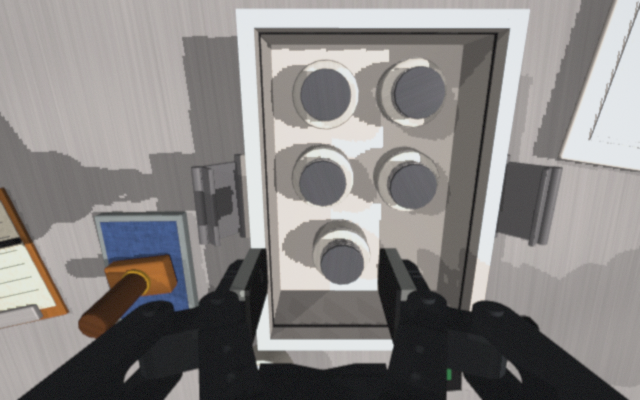

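```bash
python3 -m creep '[[-5,15,0,0,0,-0.01],[-17,50,0,0,0,-0.03],[-31,90,0,0,0,-0.05],[-45,130,0,0,0,-0.07],[-59,170,0,0,0,-0.09],[-73,210,0,0,0,-0.11],[-87,250,-4,0,0,-0.13],[-101,290,-8,0,0,-0.148],[-113,324,-9,0,0,-0.148],[-119,341,-9,0,0,-0.148],[-119,341,-9,0,0,-0.148],[-119,341,-9,0,0,-0.148]]'; python3 -c "
from h import *
snap('wrist','w17'); C=cloud(load('w17'))
m=(C[...,2]>.048)&(C[...,2]<.065)&(np.hypot(C[...,0]-.452,C[...,1]-.298)<.075)
P=C[m]; print(P.mean(0),cv2.minAreaRect((P[:,:2]*1000).astype(np.float32)))
go(.4524,.2982,.048,78.5)"
```

```text
time_s: 28.82
tool_pos: [0.4505, 0.2985, 0.1961]
tool_rot: [0.07, 0.704, -0.071, 0.703]
contact_force: [-0.5, -0.1, -0.0]
opening: 0.0496
[0.44919404 0.29812076 0.05497434] ((452.3970031738281, 297.51043701171875), (17.90276336669922, 109.2511215209961), 78.44062805175781)
shift [   1.4    0.5 -148.4] turn z rad -0.001 deg -0.0 rows 4.0
```

View pics/w17.png

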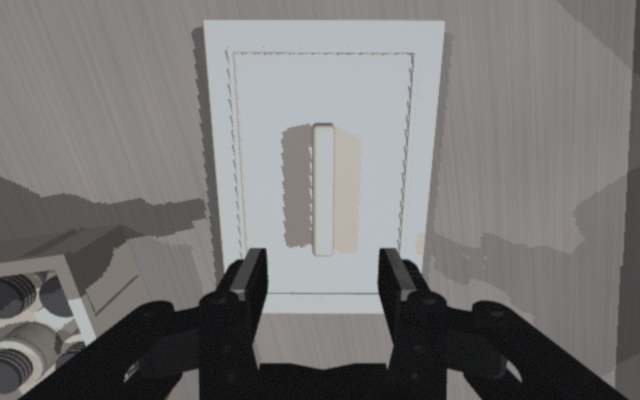

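```bash
python3 -m creep '[[2,0,-30,0,0,0],[2,0,-65,0,0,0],[2,0,-100,0,0,0],[2,0,-130,0,0,0],[2,0,-143,0,0,0],[2,0,-148,0,0,0],[2,0,-148,0,0,0],[2,0,-148,0,0,0]]'; python3 -m creep '[[0,0,0,0,0,0],[0,0,0,0,0,0],[0,0,0,0,0,0],[0,0,0,0,0,0],[0,0,0,0,0,0],[0,0,0,0,0,0],[0,0,0,0,0,0]]' 0 100; python3 -c "
from h import *
go(.4524,.2982,.048,78.5)"
```

```text
time_s: 29.53
tool_pos: [0.454, 0.2973, 0.0502]
tool_rot: [0.071, 0.703, -0.071, 0.704]
contact_force: [-0.0, 0.2, 1.2]
opening: 0.0493
time_s: 30.12
tool_pos: [0.4539, 0.298, 0.0511]
tool_rot: [0.071, 0.703, -0.07, 0.704]
contact_force: [-1.6, -3.5, 8.9]
opening: 0.016
shift [-1.5  0.2 -3.1] turn z rad -0.0 deg -0.0 rows 1.0
```

```bash
python3 -m creep '[[0,0,5,0,0,0],[0,0,15,0,0,0],[0,0,35,0,0,0],[0,0,65,0,0,0],[0,0,95,0,0,0],[0,0,125,0,0,0],[0,0,145,0,0,0],[0,0,155,0,0,0],[0,0,155,0,0,0]]'; python3 -c "
from h import *
snap('wrist','w18');snap('top','t18');snap('scene','s18'); C=cloud(load('t18'))
print(sensors.sense()['opening'])
m=(C[...,2]>.075)&(C[...,2]<.09)&(abs(C[...,0]-.58)<.17)&(abs(C[...,1]+.003)<.1)
P=C[m]; print(len(P),cv2.minAreaRect((P[:,:2]*1000).astype(np.float32)))
go(.580,-.003,.2,86.9)"
```

```text
time_s: 30.87
tool_pos: [0.4538, 0.2982, 0.2072]
tool_rot: [0.072, 0.702, -0.07, 0.705]
contact_force: [-0.0, -0.2, -3.7]
opening: 0.0158
0.015748113870377622
1242 ((579.8160400390625, -3.0517120361328125), (192.3574676513672, 268.32958984375), 86.97447204589844)
shift [ 127.1 -300.6   -3.6] turn z rad 0.147 deg 8.4 rows 8.0
```

View pics/w18.png

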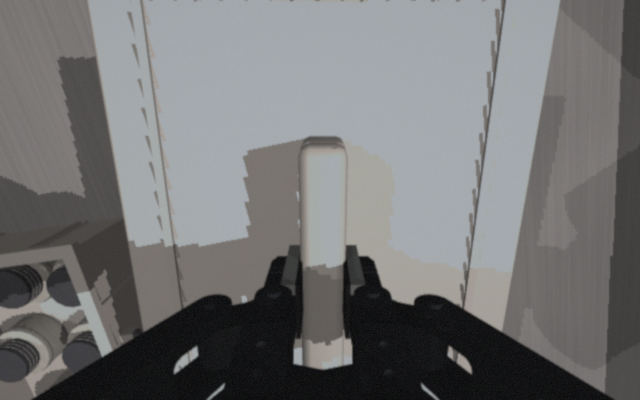

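View pics/s18.png

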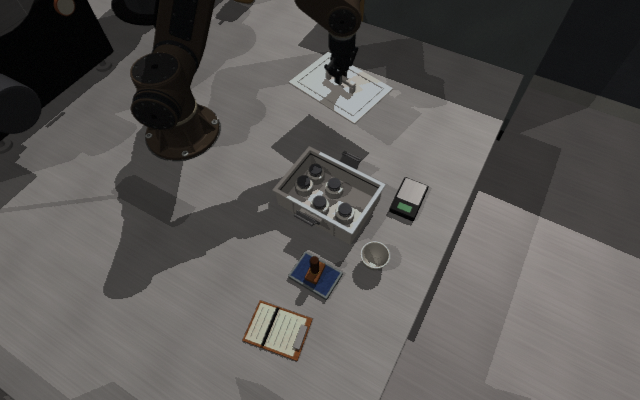

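View pics/t18.png

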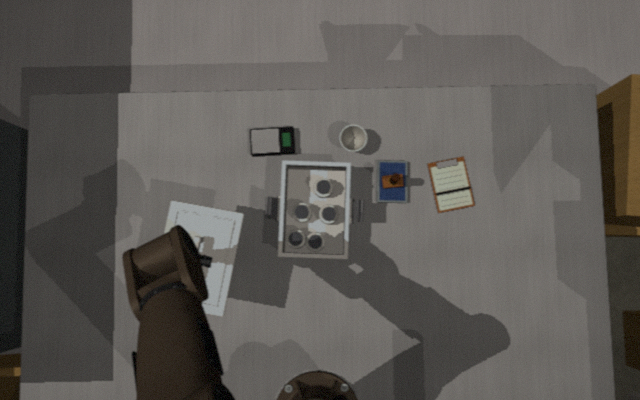

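```bash
cat >> h.py <<'E'
def lidfit(out,zlo,zhi):
    C=cloud(load(out)); t=sensors.sense()['tool_pos']
    m=(C[...,2]>zlo)&(C[...,2]<zhi)&(np.hypot(C[...,0]-t[0],C[...,1]-t[1])<.2)
    P=C[m]; A=np.c_[P[:,0]-t[0],P[:,1]-t[1],np.ones(len(P))]
    k=np.linalg.lstsq(A,P[:,2],rcond=None)[0]
    for _ in range(3):
        g=abs(A@k-P[:,2])<.004; k=np.linalg.lstsq(A[g],P[g,2],rcond=None)[0]
    r=cv2.minAreaRect((P[g][:,:2]*1000).astype(np.float32))
    print(out,len(P),g.sum(),'slope',k.round(4),'rect',r,'tcp',t)
E
python3 -c "
from h import *
lidfit('w18',.15,.2); lidfit('t18',.15,.2); lidfit('s18',.15,.2)"
```

```text
w18 118529 118024 slope [0.0026 0.0028 0.1757] rect ((445.7283630371094, 299.3110656738281), (194.33090209960938, 204.48143005371094), 78.52267456054688) tcp [0.45289848 0.29764269 0.20361252]
t18 4145 3503 slope [0.0002 0.0008 0.1743] rect ((451.7877197265625, 299.13128662109375), (194.09051513671875, 269.59942626953125), 78.51852416992188) tcp [0.45289848 0.29764269 0.20361252]
s18 3265 3043 slope [-0.002  -0.0015  0.172 ] rect ((450.87030029296875, 296.6094665527344), (197.1811981201172, 273.8048400878906), 78.25794219970703) tcp [0.45289848 0.29764269 0.20361252]
```

```bash
python3 -m creep '[[4,-10,0,0,0,0.01],[12,-28,0,0,0,0.02],[24,-57,0,0,0,0.04],[39,-92,0,0,0,0.06],[54,-127,0,0,0,0.08],[69,-163,0,0,0,0.1],[84,-198,0,0,0,0.12],[99,-233,0,0,0,0.14],[112,-265,0,0,0,0.148],[122,-288,0,0,0,0.148],[127,-299,0,0,0,0.148],[128,-302,0,0,0,0.148]]';python3 -m creep '[[0,0,0,0,0,0],[0,0,0,0,0,0],[0,0,0,0,0,0]]'; python3 -c "
from h import *
snap('wrist','w19');snap('top','t19');snap('scene','s19')
print(sensors.sense()['opening'],yaw())
for o in ('w19','t19','s19'): lidfit(o,.15,.2)
go(.580,-.003,.13,86.9)"
```

```text
time_s: 32.02
tool_pos: [0.5817, -0.0059, 0.203]
tool_rot: [0.02, 0.708, -0.019, 0.706]
contact_force: [-0.0, 0.5, -4.2]
opening: 0.016
time_s: 32.27
tool_pos: [0.5809, -0.0027, 0.2045]
tool_rot: [0.018, 0.707, -0.018, 0.707]
contact_force: [-0.1, -1.3, -3.5]
opening: 0.016
0.015859121972604202 (np.float64(87.05257401221708), array([ 5.58834182e-05,  1.26522915e-04, -9.99999990e-01]))
w19 118710 118038 slope [-0.0019  0.0007  0.173 ] rect ((572.28857421875, -2.96368408203125), (194.58221435546875, 203.96820068359375), 87.1391372680664) tcp [ 0.58122032 -0.00306304  0.20487743]
t19 2443 2059 slope [-0.0033  0.0013  0.1741] rect ((579.0911254882812, -1.5032501220703125), (193.64500427246094, 269.9746398925781), 87.09874725341797) tcp [ 0.58122032 -0.00306304  0.20487743]
s19 4973 4766 slope [-0.0012 -0.0015  0.1727] rect ((578.9805297851562, -4.171630859375), (196.05934143066406, 270.96466064453125), 87.16107177734375) tcp [ 0.58122032 -0.00306304  0.20487743]
shift [ -1.2   0.1 -74.9] turn z rad -0.003 deg -0.2 rows 2.0
```

View pics/t19.png

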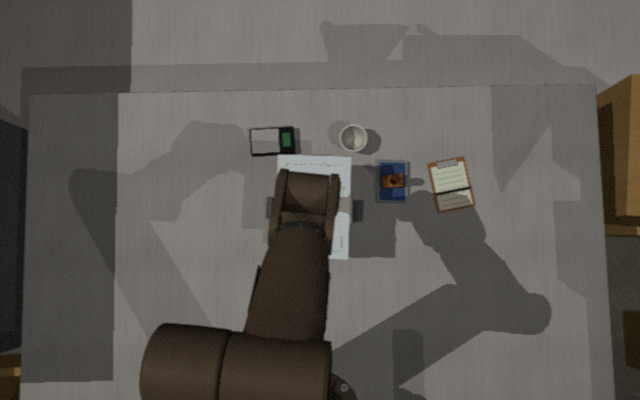

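```bash
python3 -c "
from h import *
for o in ('s18','w16','w10','w7'):
  C=cloud(load(o)); m=(C[...,2]>.078)&(C[...,2]<.09)&(abs(C[...,0]-.58)<.15)&(abs(C[...,1]+.003)<.102)
  P=C[m]; print(o,len(P),cv2.minAreaRect((P[:,:2]*1000).astype(np.float32)))
"
```

```text
s18 1114 ((578.9966430664062, -6.387718200683594), (195.8759307861328, 270.14520263671875), 87.08679962158203)
w16 16907 ((580.9493408203125, -5.040534973144531), (192.97573852539062, 269.6963195800781), 87.03716278076172)
w10 10119 ((571.5349731445312, -4.8942108154296875), (192.74392700195312, 250.365478515625), 86.95539855957031)
w7 17724 ((580.678955078125, -5.5562286376953125), (192.94712829589844, 269.1759948730469), 86.91584014892578)
```

```bash
python3 -m creep '[[0,-2,-15,0,0,0],[0,-2,-30,0,0,0],[0,-2,-45,0,0,0],[0,-2,-55,0,0,0],[0,-2,-60,0,0,0],[0,-2,-60,0,0,0],[0,-2,-60,0,0,0]]'; python3 -m creep '[[0,0,-4,0,0,0],[0,0,-8,0,0,0],[0,0,-12,0,0,0],[0,0,-15,0,0,0],[0,0,-15,0,0,0]]'
```

```text
time_s: 33.0
tool_pos: [0.5817, -0.0059, 0.1451]
tool_rot: [0.019, 0.707, -0.019, 0.707]
contact_force: [-1.1, -0.2, -3.2]
opening: 0.0159
time_s: 33.42
tool_pos: [0.5812, -0.0061, 0.1291]
tool_rot: [0.019, 0.707, -0.019, 0.707]
contact_force: [-0.2, 0.0, -3.7]
opening: 0.0161
```

```bash
python3 -m creep '[[0,1,-2,0,0,0],[0,1,-4,0,0,0],[0,1,-6,0,0,0],[0,1,-7,0,0,0],[0,1,-8,0,0,0],[0,1,-8,0,0,0],[0,1,-8,0,0,0]]'
```

```text
time_s: 34.0
tool_pos: [0.5815, -0.0051, 0.1218]
tool_rot: [0.019, 0.707, -0.019, 0.707]
contact_force: [-0.3, -0.9, -3.9]
opening: 0.0157
```

```bash
python3 -m creep '[[0,0,-1,0,0,0],[0,0,-2,0,0,0],[0,0,-3,0,0,0],[0,0,-3,0,0,0]]'
```

```text
time_s: 34.33
tool_pos: [0.5816, -0.0051, 0.1211]
tool_rot: [0.019, 0.706, -0.019, 0.707]
contact_force: [-7.9, 1.0, 21.7]
opening: 0.0159
```

Seated with contact at the expected height. Release and look.

```bash
python3 -m creep '[[0,0,1,0,0,0],[0,0,1,0,0,0],[0,0,1,0,0,0],[0,0,1,0,0,0],[0,0,5,0,0,0],[0,0,20,0,0,0],[0,0,55,0,0,0],[0,0,95,0,0,0],[0,0,120,0,0,0],[0,0,130,0,0,0],[0,0,130,0,0,0]]' 55 50; python3 -c "
from h import *
snap('wrist','w20');snap('top','t20');snap('scene','s20')
for o in ('w20','t20','s20'): lidfit(o,.083,.097)
z=load('s20');p=z['p'][130:260,250:420,::-1];cv2.imwrite('pics/s20c.png',np.clip(1.5*cv2.resize(p,None,fx=4,fy=4).astype(float),0,255).astype(np.uint8))
"
```

```text
time_s: 35.25
tool_pos: [0.5821, -0.0051, 0.2512]
tool_rot: [0.019, 0.705, -0.019, 0.708]
contact_force: [-0.0, 0.1, 0.2]
opening: 0.0472
w20 64359 63786 slope [0.0001 0.0014 0.0897] rect ((580.462890625, -4.9873046875), (270.6583557128906, 268.7315673828125), 87.05847930908203) tcp [ 0.58089191 -0.00503027  0.24715502]
t20 1934 1584 slope [ 0.0025 -0.0036  0.0902] rect ((580.0387573242188, -2.4693756103515625), (269.8477478027344, 269.1343994140625), 86.92103576660156) tcp [ 0.58089191 -0.00503027  0.24715502]
s20 5029 4740 slope [ 0.0005 -0.0005  0.0891] rect ((579.6815795898438, -5.8957061767578125), (271.6361083984375, 270.5475158691406), 87.2116470336914) tcp [ 0.58089191 -0.00503027  0.24715502]
```

View pics/w20.png

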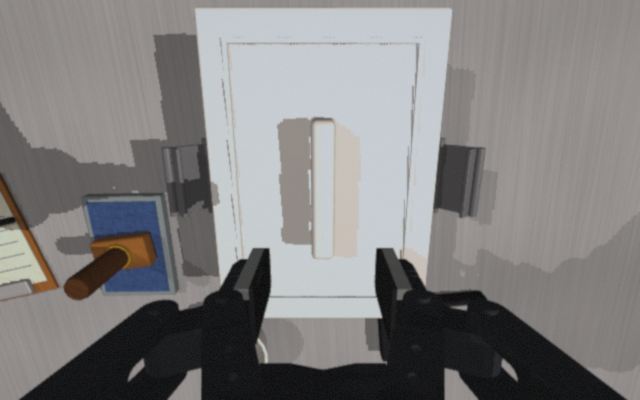

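View pics/s20c.png

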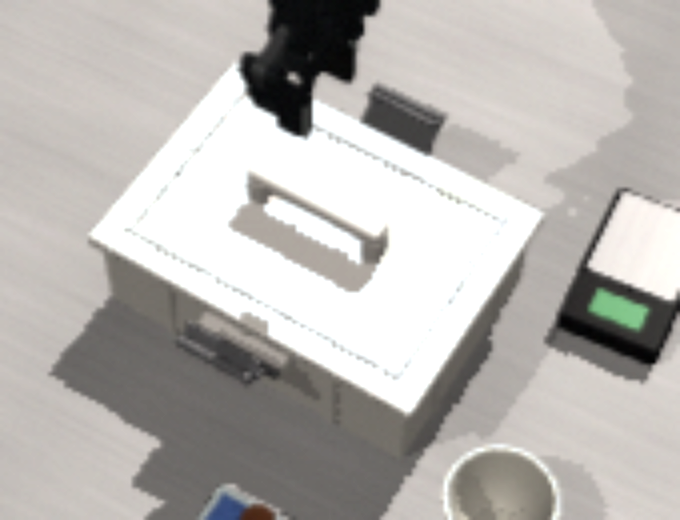

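```bash
cat >> h.py <<'E'
TUB=np.array([.5808,-.005]); TY=np.radians(-3.0)
def clips(out):
    C=cloud(load(out)); c,s=np.cos(TY),np.sin(TY); dx=C[...,0]-TUB[0]; dy=C[...,1]-TUB[1]
    X=c*dx+s*dy; Y=-s*dx+c*dy; Z=C[...,2]
    for sg,n in ((1,'L'),(-1,'R')):
        m=(abs(X)<.032)&(Y*sg>.099)&(Y*sg<.16)&(Z>.05)&(Z<.125)
        P=np.c_[X[m],Y[m]*sg,Z[m]]
        if len(P)<10: print(n,'few');continue
        o=P[P[:,1]>np.percentile(P[:,1],80)]; h=P[P[:,2]>np.percentile(P[:,2],85)]
        print(out,n,len(P),'x',P[:,0].min().round(3),P[:,0].max().round(3),'outer',o.mean(0).round(4),'high',h.mean(0).round(4),'ymax',np.percentile(P[:,1],98).round(4))
E
python3 -c "
from h import *
clips('w20');clips('t20');clips('s20')
z=load('w20');p=z['p'][120:230,140:500,::-1];cv2.imwrite('pics/w20c.png',cv2.resize(p,None,fx=2.2,fy=2.2))
go(*tub(0,.165),.20,87)"
```

```text
w20 L 3069 x -0.031 0.032 outer [-0.0017  0.1306  0.0902] high [-0.0016  0.1203  0.094 ] ymax 0.1334
w20 R 2994 x -0.031 0.032 outer [-0.002   0.1307  0.0902] high [-0.002   0.1203  0.094 ] ymax 0.1335
t20 L 95 x -0.031 0.027 outer [-0.0021  0.136   0.0879] high [0.0099 0.1267 0.0962] ymax 0.1374
t20 R 278 x -0.031 0.032 outer [-0.0049  0.1295  0.0909] high [-0.0019  0.1212  0.0968] ymax 0.1321
s20 L 212 x -0.032 0.029 outer [0.002  0.1298 0.0886] high [-0.003   0.1209  0.0937] ymax 0.1341
s20 R 205 x -0.031 0.032 outer [-0.0011  0.1341  0.0889] high [0.0008 0.1232 0.0952] ymax 0.136
shift [  8.5 164.8 -47.2] turn z rad 0.0 deg 0.0 rows 5.0
```

```bash
python3 -m creep '[[1,15,0,0,0,0],[3,50,0,0,0,0],[5,90,0,0,0,0],[7,130,-5,0,0,0],[8,160,-20,0,0,0],[8,163,-47,0,0,0],[8,163,-80,0,0,0],[8,163,-115,0,0,0],[8,163,-140,0,0,0],[8,163,-142,0,0,0],[8,163,-142,0,0,0],[8,163,-142,0,0,0]]' 0 40; python3 -c "
from h import *
snap('scene','s21');snap('wrist','w21')
print(intub(sensors.sense()['tool_pos']))
z=load('s21');p=z['p'][100:230,270:440,::-1];cv2.imwrite('pics/s21c.png',np.clip(1.5*cv2.resize(p,None,fx=4,fy=4).astype(float),0,255).astype(np.uint8))
"
```

```text
time_s: 36.4
tool_pos: [0.5898, 0.1579, 0.1071]
tool_rot: [0.019, 0.707, -0.019, 0.707]
contact_force: [-0.4, -0.7, 0.4]
opening: 0.0
[0.00078659 0.16320685]
```

View pics/s21c.png

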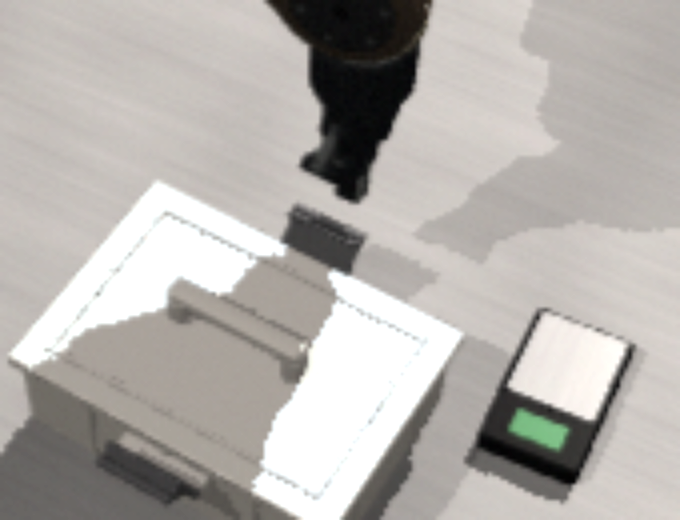

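View pics/w21.png

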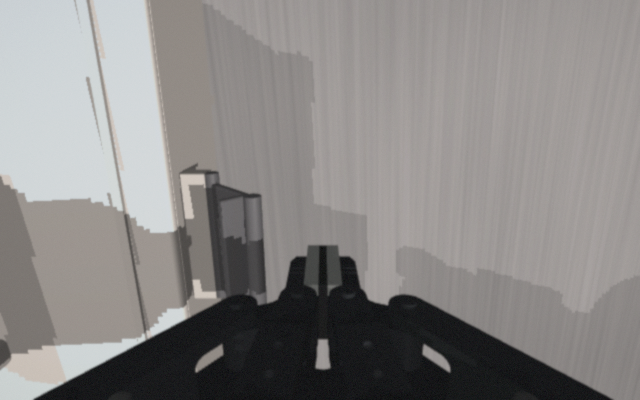

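```bash
python3 -m creep '[[0,0,-4,0,0,0],[0,0,-7,0,0,0],[0,-4,-7,0,0,0],[0,-8,-7,0,0,0],[0,-12,-7,0,0,0],[0,-16,-7,0,0,0],[0,-20,-6,0,0,0],[0,-20,-6,0,0,0]]'; python3 -m creep '[[0,-3,0,0,0,0],[0,-6,1,0,0,0],[0,-9,2,0,0,0],[0,-12,3,0,0,0],[0,-12,3,0,0,0]]'; python3 -c "
from h import *
print(intub(sensors.sense()['tool_pos']))
snap('wrist','w22')"
```

```text
time_s: 37.17
tool_pos: [0.5897, 0.1383, 0.1021]
tool_rot: [0.02, 0.706, -0.018, 0.707]
contact_force: [-3.4, 8.6, 9.8]
opening: -0.0001
time_s: 37.58
tool_pos: [0.5897, 0.1276, 0.1074]
tool_rot: [0.02, 0.706, -0.018, 0.708]
contact_force: [-12.2, 15.6, 34.2]
opening: -0.0001
[0.00198291 0.13289113]
```

View pics/w22.png

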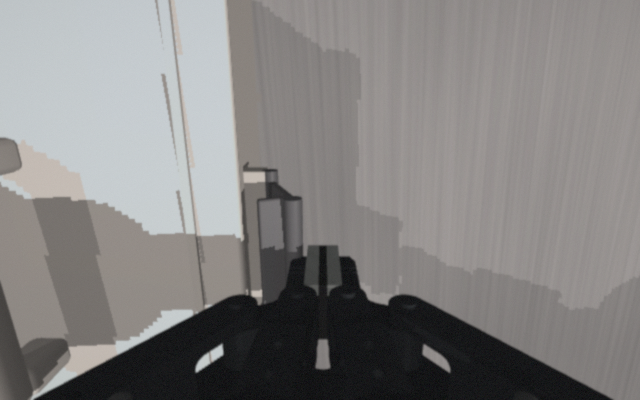

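```bash
python3 -m creep '[[0,5,5,0,0,0],[0,15,5,0,0,0],[0,30,5,0,0,0],[0,30,5,0,0,0],[0,30,5,0,0,0]]'; python3 -c "
from h import *
print(intub(sensors.sense()['tool_pos']))
snap('wrist','w23');snap('scene','s23');clips('w23');clips('s23')
z=load('s23');p=z['p'][100:230,270:440,::-1];cv2.imwrite('pics/s23c.png',np.clip(1.5*cv2.resize(p,None,fx=4,fy=4).astype(float),0,255).astype(np.uint8))"
```

```text
time_s: 38.05
tool_pos: [0.5892, 0.1568, 0.1082]
tool_rot: [0.018, 0.707, -0.018, 0.707]
contact_force: [-0.7, 0.0, 0.3]
opening: -0.0003
[-5.35175315e-05  1.62035967e-01]
w23 L 5824 x -0.032 0.021 outer [-0.0088  0.1483  0.1082] high [-0.0086  0.1536  0.1123] ymax 0.1587
R few
s23 L 221 x -0.031 0.03 outer [0.0041 0.1447 0.1053] high [0.0011 0.1458 0.109 ] ymax 0.1558
s23 R 208 x -0.032 0.032 outer [0.0004 0.1343 0.0896] high [0.0021 0.1236 0.0948] ymax 0.1361
```

View pics/s23c.png

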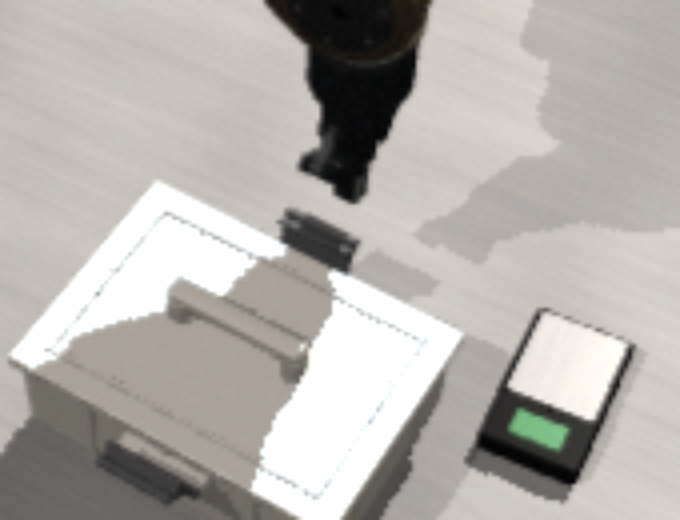

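View pics/w23.png

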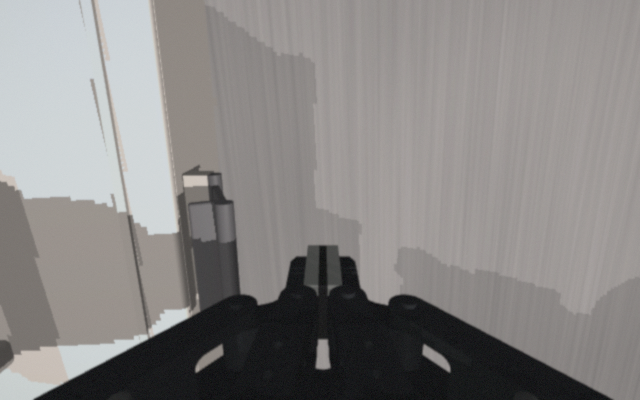

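```bash
cat >> h.py <<'E'
def bead(out,u,v):
    z=load(out); p=W(z,u,v); print(out,(u,v),p.round(4),'tub',intub(p).round(4))
E
python3 -c "
from h import *
for u in (200,212,222,228,232): bead('w23',u,220)
print()
for u in (225,240,250,257): bead('w21',u,220)
for u in (315,322,330): bead('w23',u,262)
"
```

```text
w23 (200, 220) [0.5636 0.1058 0.0968] tub [-0.023   0.1098]
w23 (212, 220) [0.5645 0.1102 0.0948] tub [-0.0223  0.1142]
w23 (222, 220) [0.5635 0.1156 0.0985] tub [-0.0236  0.1196]
w23 (228, 220) [0.5637 0.118  0.0981] tub [-0.0235  0.1219]
w23 (232, 220) [0.5643 0.1192 0.0966] tub [-0.0229  0.1232]

w21 (225, 220) [0.5657 0.1168 0.0942] tub [-0.0215  0.1208]
w21 (240, 220) [0.568  0.1216 0.0886] tub [-0.0194  0.1258]
w21 (250, 220) [0.5674 0.1266 0.0908] tub [-0.0202  0.1307]
w21 (257, 220) [0.568  0.1294 0.0897] tub [-0.0198  0.1336]
w23 (315, 262) [0.5783 0.1537 0.1112] tub [-0.0108  0.1583]
w23 (322, 262) [0.5786 0.1564 0.1109] tub [-0.0107  0.161 ]
w23 (330, 262) [0.5787 0.1595 0.1109] tub [-0.0107  0.1642]
```

```bash
python3 -m creep '[[0,-10,2,0,0,0],[0,-20,2,0,0,0],[0,-28,2,0,0,0],[0,-28,2,0,0,0]]'; python3 -m creep '[[0,-3,1,0,0,0],[0,-5,1,0,0,0],[0,-5,1,0,0,0]]'; python3 -c "
from h import *
print(intub(sensors.sense()['tool_pos']))
snap('wrist','w24')"
```

```text
time_s: 38.48
tool_pos: [0.5896, 0.1257, 0.1108]
tool_rot: [0.019, 0.707, -0.019, 0.707]
contact_force: [-0.1, 0.5, 0.2]
opening: -0.0
time_s: 38.73
tool_pos: [0.5896, 0.1226, 0.1119]
tool_rot: [0.019, 0.707, -0.019, 0.707]
contact_force: [-0.2, 0.5, 0.4]
opening: 0.0001
[0.00206655 0.12786362]
```

View pics/w24.png

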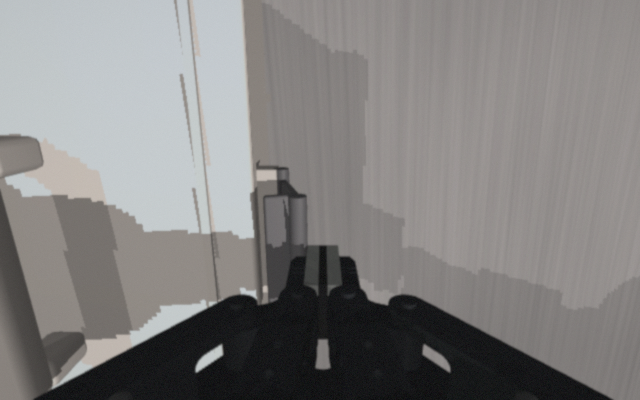

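Near contact, no force yet; continue inward in small steps.

```bash
python3 -m creep '[[0,-2,0,0,0,0],[0,-4,0,0,0,0],[0,-4,0,0,0,0]]'; python3 -m creep '[[0,-2,1,0,0,0],[0,-4,1,0,0,0],[0,-4,1,0,0,0]]'; python3 -c "
from h import *
print(intub(sensors.sense()['tool_pos']))
snap('wrist','w25')"
```

```text
time_s: 39.03
tool_pos: [0.5895, 0.1188, 0.1118]
tool_rot: [0.019, 0.707, -0.019, 0.707]
contact_force: [-0.8, 1.0, 2.1]
opening: -0.0003
time_s: 39.28
tool_pos: [0.5895, 0.1146, 0.1128]
tool_rot: [0.019, 0.707, -0.019, 0.707]
contact_force: [0.3, 0.7, 0.3]
opening: 0.0003
[0.00240287 0.11990783]
```

View pics/w25.png

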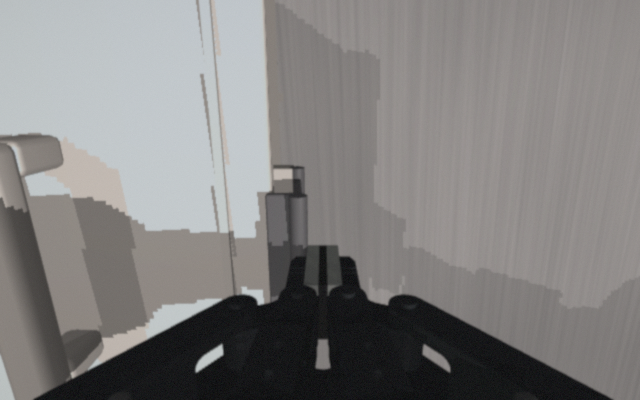

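```bash
python3 -m creep '[[0,-1,0,0,0,0],[0,-2,0,0,0,0],[0,-3,0,0,0,0],[0,-3,0,0,0,0]]'; python3 -m creep '[[0,-1,0,0,0,0],[0,-2,0,0,0,0],[0,-3,0,0,0,0],[0,-3,0,0,0,0]]'; python3 -c "
from h import *
print(intub(sensors.sense()['tool_pos']))
snap('wrist','w26')"
```

```text
time_s: 39.67
tool_pos: [0.5895, 0.1118, 0.1128]
tool_rot: [0.019, 0.707, -0.019, 0.707]
contact_force: [0.0, 0.2, -0.2]
opening: 0.0
time_s: 40.0
tool_pos: [0.5895, 0.1105, 0.1128]
tool_rot: [0.02, 0.707, -0.018, 0.707]
contact_force: [0.5, 15.0, 0.4]
opening: 0.0
[0.00260454 0.1158391 ]
```

View pics/w26.png

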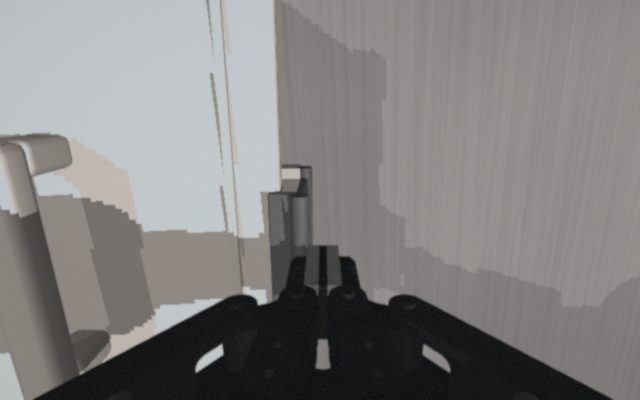

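```bash
python3 -m creep '[[0,5,0,0,0,0],[0,20,0,0,0,0],[0,35,5,0,0,0],[0,35,40,0,0,0],[0,35,80,0,0,0],[0,35,115,0,0,0],[0,35,130,0,0,0],[0,10,140,0,0,0],[0,-30,140,0,0,0],[0,-70,140,0,0,0],[0,-110,140,0,0,0],[0,-110,140,0,0,0]]'; python3 -c "
from h import *
snap('wrist','w27');clips('w27');lidfit('w27',.083,.097);print(sensors.sense()['tool_pos'])"
```

```text
time_s: 41.05
tool_pos: [0.5896, -0.0055, 0.2533]
tool_rot: [0.019, 0.707, -0.02, 0.707]
contact_force: [-0.5, -0.7, 1.1]
opening: -0.0
w27 L 1059 x -0.032 0.03 outer [-0.0038  0.1076  0.0996] high [-0.0004  0.1055  0.1022] ymax 0.1089
w27 R 3002 x -0.032 0.032 outer [-0.0019  0.1307  0.0902] high [-0.0016  0.1202  0.094 ] ymax 0.1335
w27 63828 62626 slope [-0.      0.001   0.0897] rect ((576.8574829101562, -19.31573486328125), (241.9153594970703, 260.8798522949219), 86.7537612915039) tcp [ 0.58960904 -0.00310785  0.25321792]
[ 0.58960904 -0.00310785  0.25321792]
```

View pics/w27.png

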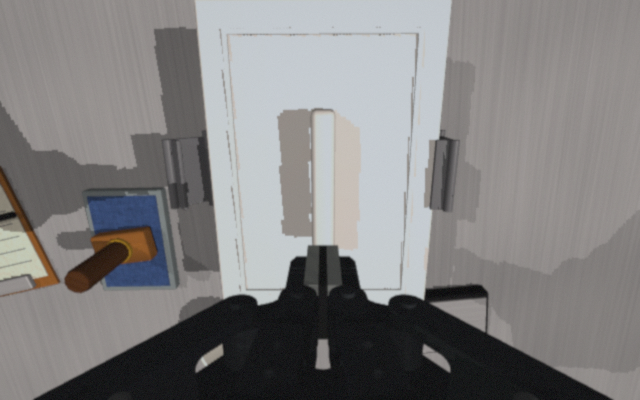

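```bash
python3 -c "
from h import *
go(*tub(0,-.162),.106,87)"; python3 -m creep '[[-2,-15,0,0,0,0],[-5,-50,0,0,0,0],[-9,-90,-5,0,0,0],[-13,-130,-10,0,0,0],[-16,-160,-20,0,0,0],[-17,-164,-50,0,0,0],[-17,-164,-85,0,0,0],[-17,-164,-120,0,0,0],[-17,-164,-140,0,0,0],[-17,-164,-147,0,0,0],[-17,-164,-147,0,0,0],[-17,-164,-147,0,0,0]]'; python3 -c "
from h import *
print(intub(sensors.sense()['tool_pos']))
snap('wrist','w28')"
```

```text
shift [ -17.3 -163.7 -147.2] turn z rad 0.004 deg 0.2 rows 6.0
time_s: 42.1
tool_pos: [0.5733, -0.1643, 0.1067]
tool_rot: [0.018, 0.707, -0.018, 0.707]
contact_force: [0.0, -0.3, 1.3]
opening: 0.0004
[ 0.00083801 -0.15945655]
```

View pics/w28.png

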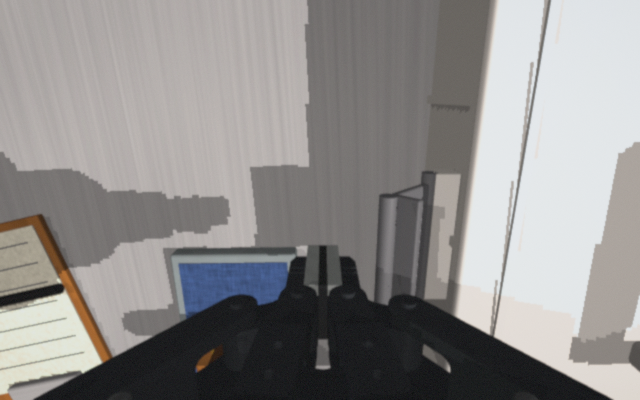

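```bash
python3 -m creep '[[0,7,-2,0,0,0],[0,14,-3,0,0,0],[0,19,-3,0,0,0],[0,22,-2,0,0,0],[0,22,-2,0,0,0]]'; python3 -m creep '[[0,3,1,0,0,0],[0,5,2,0,0,0],[0,5,2,0,0,0]]'; python3 -c "
from h import *
print(intub(sensors.sense()['tool_pos']))
snap('wrist','w29')"
```

```text
time_s: 42.57
tool_pos: [0.5732, -0.143, 0.1052]
tool_rot: [0.018, 0.706, -0.019, 0.708]
contact_force: [-0.1, -3.9, 2.7]
opening: -0.0005
time_s: 42.82
tool_pos: [0.5735, -0.1386, 0.1076]
tool_rot: [0.018, 0.706, -0.019, 0.708]
contact_force: [0.1, -6.2, 10.0]
opening: -0.0
[-0.00029784 -0.13378276]
```

View pics/w29.png

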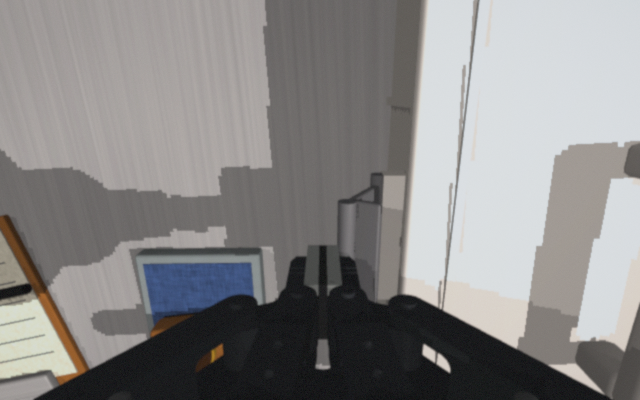

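```bash
python3 -m creep '[[0,0,3,0,0,0],[0,2,3,0,0,0],[0,4,4,0,0,0],[0,4,4,0,0,0]]'; python3 -m creep '[[0,2,0,0,0,0],[0,4,1,0,0,0],[0,4,1,0,0,0]]';python3 -m creep '[[0,2,0,0,0,0],[0,4,1,0,0,0],[0,4,1,0,0,0]]'; python3 -c "
from h import *
print(intub(sensors.sense()['tool_pos']))
snap('wrist','w30')"
```

```text
time_s: 43.2
tool_pos: [0.5726, -0.1336, 0.1102]
tool_rot: [0.018, 0.707, -0.019, 0.707]
contact_force: [-0.1, -0.7, 4.8]
opening: 0.0001
time_s: 43.45
tool_pos: [0.5728, -0.1299, 0.1113]
tool_rot: [0.018, 0.706, -0.019, 0.707]
contact_force: [0.6, -2.1, 7.0]
opening: 0.0003
time_s: 43.7
tool_pos: [0.5727, -0.1257, 0.1121]
tool_rot: [0.019, 0.707, -0.019, 0.707]
contact_force: [0.9, -0.6, 5.4]
opening: -0.0003
[-0.00177277 -0.12099148]
```

View pics/w30.png

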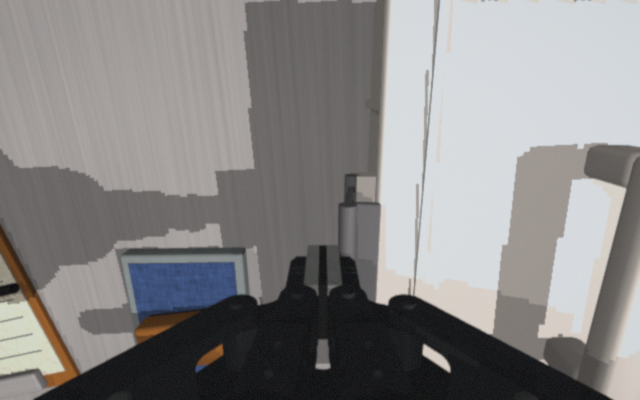

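```bash
python3 -m creep '[[0,1,1,0,0,0],[0,2,1,0,0,0],[0,3,1,0,0,0],[0,3,1,0,0,0]]'; python3 -m creep '[[0,1,0,0,0,0],[0,2,0,0,0,0],[0,3,0,0,0,0],[0,3,0,0,0,0]]'; python3 -c "
from h import *
print(intub(sensors.sense()['tool_pos']))"
```

```text
time_s: 44.08
tool_pos: [0.5723, -0.1228, 0.1125]
tool_rot: [0.019, 0.707, -0.018, 0.707]
contact_force: [0.2, -1.4, -0.1]
opening: -0.0003
time_s: 44.42
tool_pos: [0.5724, -0.1205, 0.1127]
tool_rot: [0.018, 0.707, -0.019, 0.707]
contact_force: [0.1, -5.4, 0.5]
opening: -0.0001
[-0.00234844 -0.11582488]
```

```bash
python3 -m creep '[[0,1,0,0,0,0],[0,2,0,0,0,0],[0,2,0,0,0,0]]'; python3 -m creep '[[0,-5,0,0,0,0],[0,-20,0,0,0,0],[0,-35,5,0,0,0],[0,-35,40,0,0,0],[0,-35,80,0,0,0],[0,-35,115,0,0,0],[0,-35,130,0,0,0],[0,-10,140,0,0,0],[0,30,140,0,0,0],[0,70,140,0,0,0],[0,110,140,0,0,0],[0,110,140,0,0,0]]'; python3 -c "
from h import *
snap('wrist','w31');clips('w31');lidfit('w31',.083,.097);snap('scene','s31');snap('top','t31')"
```

```text
time_s: 44.67
tool_pos: [0.5725, -0.1199, 0.1127]
tool_rot: [0.018, 0.707, -0.019, 0.707]
contact_force: [-2.4, -15.6, -1.4]
opening: -0.0003
time_s: 45.67
tool_pos: [0.5721, -0.0037, 0.2534]
tool_rot: [0.018, 0.707, -0.017, 0.707]
contact_force: [-0.1, -0.9, 1.1]
opening: 0.0001
w31 L 1015 x -0.032 0.03 outer [-0.0034  0.1076  0.0997] high [-0.0014  0.1053  0.1022] ymax 0.1089
w31 R 1055 x -0.032 0.03 outer [-0.003   0.1079  0.0995] high [-0.0021  0.1057  0.1019] ymax 0.1092
w31 57471 55694 slope [-0.0002  0.0015  0.0897] rect ((567.8814697265625, -4.57342529296875), (213.556640625, 244.71231079101562), 86.90670013427734) tcp [ 0.57241067 -0.00601832  0.25333887]
```

View pics/w31.png

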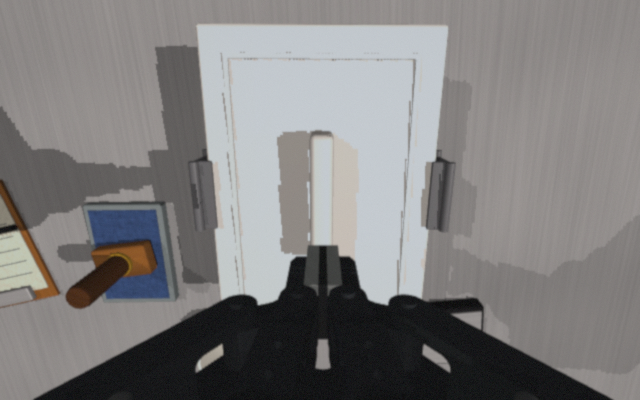

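View pics/s31.png

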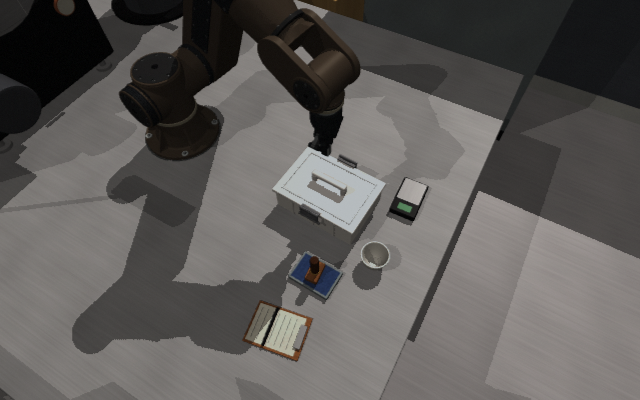

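```bash
python3 -c "
from h import *
cap('t31',.662,-.23,.095,.12); print(sensors.sense()['dq'].round(3)); print(finish_job())"
```

```text
cap 63 [ 0.6611 -0.228   0.1051] [ 661.2 -228.7] [22.6 22.2]
[-0.026  0.004  0.001 -0.001 -0.003  0.002]
the job is handed in; nothing more can be done
None
```

The job is handed in. The stamp stands on its pad, all five cans are in the tub in one layer, the lid is on, and both clips are shut. Only three of the loose cans were there at the start, plus the stack of two in the tub.

**Last checks:**
- **Lid:** it lies flat at its seated height. The flange top measures about 90 mm, as expected, and its slope is about 0.0015 rad.
- **Clips:** both upper edges measure about 105–106 mm from the tub's centre line and 102 mm above the bench, so both are upright within measuring error. The hard stop was felt on each side, at about 15 N.
- **Stamp:** it is upright on the pad, about 1 mm from the pad's centre.
- **Cans:** the four I placed stand upright on the floor and clear of each other. `can_low` stayed where it was. They were last seen just before the lid went on.
- **Clipboard, bowl and scale:** they looked unmoved in the last picture, but I did not measure them.
- **Robot:** at hand-in it was clear of everything, with the gripper shut about 13 cm above the tub's handle.

**What went less smoothly:** my first push on the left clip was too low and pressed on its edge with up to 34 N. I backed off, went in higher, and it closed gently. Setting down one can briefly read about 40 N at the wrist, against the 120 N limit. The cameras disagreed on positions by 2–3 mm, so I lined the lid up by comparing lid and tub within each camera's view.

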